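# Guard collar on, gas cylinder cap off

### The arm

A 6-joint arm with a two-finger parallel gripper is mounted at the origin on the work surface. World frame = base frame: x ahead of the robot, y to its left, z up, the work surface at z = 0. Lengths are in mm, angles in rad, forces in N, time in s.
With the tool pointing down it reaches from about 400 to 925 mm from the base axis. Payload 12.5 kg.
Tool frame: the origin (TCP) lies between the finger pads; the fingertips stand 11 mm ahead of it and the grasp point (between the pads) lies 8 mm behind it; y points along the fingers, x is the direction in which the jaws open and shut, and the axes are right-handed (so a half turn about y gives the same grasp; the last joint's range is limited). The gripper opens to 95 mm and grips with 3 to 60 N. Pads are 20 mm wide; open, the fingers measure 119 mm over their backs; the gripper's body (75 mm by 180 mm) begins 59 mm behind the grasp point.
Start: joints at [-1.386, 0.491, 1.559, -0, 1.092, -0.106], TCP at [179.222, -598.772, 198.861] pointing down, gripper open.
Joint ranges: [-3.1, 3.1], [-0.84, 2.19], [0.05, 2.79], [-1.13, 4.28], [0.06, 2.93], [-2.69, 2.69]. Speed limits (rad/s): [2.22, 2.22, 2.79, 3.14, 3.14, 3.14].

### API

Orientations are given as [roll, pitch, yaw] about the fixed x, y, z axes, in that order (R = Rz(yaw) Ry(pitch) Rx(roll)).
In Python, from cell import env gives the robot as it stands.
- The arm moves only by the tool jog_arm, never from a script. Its argument "series" is a list of rows, each an object of numbers: "dx", "dy", "dz": the shift along the world's x, y, z in m; "rx", "ry", "rz": the turn, a rotation vector about the world's x, y, z in degrees; "gripper": the opening, from 0 (shut) to 1 (fully open). A call has 1 to 12 rows; each row shifts and turns the commanded pose from where the row before left it; what a row does not reach is not made up. A row lasts 1/10 s, in which the tool goes at most 50 mm and 8.59 degrees, less where a joint would pass 70% of its speed; a pose out of reach is approached as far as the arm can. A call is refused whole if a number of a shift passes 0.05 or a number of a turn 8.59, either way. A call with a gripper value outside its range is refused whole. The fingers move at their own pace and stop on an object; the grip force is fixed at half the most. Time passes only in rows, so rows that do not move let the fingers close. It gives the time, the measured TCP pose, the force and the opening at its end, in the units of the state.
- env.state(): the state, without advancing time (a new reading comes with each control period).
- env.read_camera(name): name is "scene" or "top" or "wrist"; returns the picture (384x512x3 uint8, red, green, blue); there is no depth.
- env.camera_info(name): a dict with "camera_matrix" (3x3 intrinsics, pixels), "k1" (the pictures are not rectified: a ray, as slopes to the right and down, at radius r is drawn at 1 + k1 r^2 times it, then the intrinsics apply), "R" (3x3) and "t" (3): a world point X has camera coordinates R X + t; the wrist camera has in their place "mount" (4x4, takes a point from camera to tool coordinates, whose origin is the TCP and whose axes are the tool frame's). Camera axes: x right, y down, z forward; pixel columns grow to the right and rows downward; lengths in mm; the calibration is good to about 2 mm. A picture is of the moment at which its call begins: read the wrist's pose just before it. camera_info takes no time and is no camera call.
- env.job_done(): hands the job in, once; it reports no verdict.
The state is a dict: "t": time; "joints": joint angles; "qvel": joint speeds; "tau": joint torques, N m; "eef_pos": TCP position; "tcp_rot": TCP orientation; "ft_force": force on the tool from outside, world axes, zero at the start; "moment": the same for the moment, N m; "opening": opening from 0.0 (shut) to 1.0 (fully open).
Only numpy, scipy, OpenCV 4.12 (cv2) and the standard library are available. Lean on these libraries where they do the work, as an engineer would, in place of code of your own. Each camera call takes 0.05 s, during which the arm holds its last target.

### The job

Slide the orange guard collar over the capped neck of the gas cylinder on the green mat, fully down on its seat, and let go of it; then unscrew that cylinder's red cap, trying the other way if one way only tightens it, because nobody remembers whether its thread is left- or right-handed. Finish while still holding the cap upright in the gripper, lifted off and straight above the neck with about 8 cm of air under it. Leave the other cylinder's cap and the shop goods where they are.

Things in the scene. Friction and masses are not known exactly. Their poses are not given: they have to be found in the camera images.
- green_mat: flat green mat, 150 x 150 x 4 mm; origin at the centre of its underside. The cylinder standing on it is the one to work on (that cylinder's axis is within 15 mm of the mat's centre); the other cylinder stands on a blue mat. Which of cylinder_1 and cylinder_2 is on the green mat varies.
- collar_center (a point): loose orange guard collar, a plain ring lying flat on the counter: outside diameter 62, hole diameter 47 through, height 24 mm, about 90 g; point at its centre, half-way up (12 mm above its underside), z along the hole. It can be gripped from above across its outside. When it is on, the cap rises through its hole, 35 mm above the collar's top face.
- cylinder_1_seat (a point): gas cylinder 1, white, upright, 100 mm diameter, 100 mm tall plus a domed shoulder; bolted down, it neither moves nor turns. Point on its axis on the top face of the seat, a dark disc (54 mm diameter, 10 thick) 142 mm above the counter, on which the collar belongs: fully home, the collar's centre is 12 mm above this point. A brass neck of 40 mm diameter rises 30 mm from it.
- cylinder_1_neck (a point): point on the axis of cylinder 1 at the top of its neck, 172 mm above the counter. Above it, inside the cap, a threaded stud, 20 mm tall, coarse three-start thread of unknown hand. From the start, 53 degrees of loosening always frees the cap (free from 19-36 on, far stop at 71-87). Tightening meets a firm stop after 5-21 degrees; from that stop 66 degrees of loosening is best (40-92).
- cap_1_center (a point): loose red ribbed screw cap of cylinder 1: 42 mm diameter, 28 mm tall, about 60 g, white bar on its flat top; point at its centre, half-way up (14 mm above the neck top when screwed on). Its thread is left- or right-handed and its look does not tell. It turns with little effort; still in the thread it can rise only 1 to 5 mm, once free it lifts straight off.
- cylinder_2_seat (a point): gas cylinder 2, white, upright, 100 mm diameter, 100 mm tall plus a domed shoulder; bolted down, it neither moves nor turns. Point on its axis on the top face of the seat, a dark disc (54 mm diameter, 10 thick) 142 mm above the counter, on which the collar belongs: fully home, the collar's centre is 12 mm above this point. A brass neck of 40 mm diameter rises 30 mm from it.
- cylinder_2_neck (a point): point on the axis of cylinder 2 at the top of its neck, 172 mm above the counter. Above it, inside the cap, a threaded stud, 20 mm tall, coarse three-start thread of unknown hand. From the start, 53 degrees of loosening always frees the cap (free from 19-36 on, far stop at 71-87). Tightening meets a firm stop after 5-21 degrees; from that stop 66 degrees of loosening is best (40-92).
- cap_2_center (a point): loose red ribbed screw cap of cylinder 2: 42 mm diameter, 28 mm tall, about 60 g, white bar on its flat top; point at its centre, half-way up (14 mm above the neck top when screwed on). Its thread is left- or right-handed and its look does not tell. It turns with little effort; still in the thread it can rise only 1 to 5 mm, once free it lifts straight off.

How it is judged:
By the outcome, as a careful person would: the job done as asked, in the order asked, and still so for the second after the job is handed in, while the arm keeps its last pose, push and grip.
It also fails if it takes over 66 s, if anything falls off the work surface, if the arm or the gripper's body presses on something with over 40 N, if the wrist force passes 120 N, or if a joint passes its speed limit or range.

## Working session

There is one attempt and no reset: what is moved stays moved. The work goes in short steps, Python scripts to look and compute and a tool call to move; the robot and the scene stay as the last step left them, time stands still between calls to the robot, and variables do not carry over. Pictures are saved under pics/ and viewed, and the job is handed in when it is done.

Besides the shell and the picture viewer there is one more tool, called after "Emit:" as name(argument=value, ...), one argument or row to a line, values as JSON. jog_arm: Moves the arm, as the interface text tells. Its arguments: {"type":"object","properties":{"series":{"type":"array"}},"required":["series"]}

```bash
mkdir -p pics; ls; python3 - <<'E'
from cell import env
import cv2
s=env.state(); print(s)
for n in ["scene","top","wrist"]:
    im=env.read_camera(n); cv2.imwrite(f"pics/{n}0.png",im[:,:,::-1]); print(n,env.camera_info(n))
E
```

```text
pics
{'t': 0.0, 'joints': array([-1.38562561e+00,  4.91585678e-01,  1.55944954e+00, -3.76627643e-07,
        1.09169966e+00, -1.05620175e-01]), 'qvel': array([-0.00026127, -0.00117223, -0.00168175, -0.0007855 ,  0.001937  ,
        0.00077568]), 'tau': array([ 3.79756355e-03, -6.12637353e+01, -2.58179176e+01,  6.94838399e-02,
        4.82169958e-02, -9.80644472e-05]), 'eef_pos': array([ 179.15493347, -598.49954106,  198.24550357]), 'tcp_rot': array([-1.57067624e+00,  1.13589535e-03, -1.28000519e+00]), 'ft_force': array([ 0.45503775, -0.18599587, -0.48642877]), 'moment': array([-0.00447324,  0.06801012,  0.01261776]), 'opening': 1.0017180307511955}
scene {'camera_matrix': array([[498.11906363,   0.        , 258.87441867],
       [  0.        , 498.11906363, 191.44886355],
       [  0.        ,   0.        ,   1.        ]]), 'k1': -0.03203628219269282, 'R': array([[ 0.36723974,  0.9301015 , -0.00679548],
       [ 0.5342696 , -0.21691932, -0.81700796],
       [-0.76137439,  0.29640717, -0.57658635]]), 't': array([-179.96921377, -164.69426019, 1445.6280804 ])}
top {'camera_matrix': array
[... 242 characters left out ...]
97297807,  0.03629563, -0.22802696],
       [ 0.22781772, -0.00985512, -0.97365392]]), 't': array([ 11.16324504, 555.04725868, 705.04998776])}
wrist {'camera_matrix': array([[293.95660286,   0.        , 257.7754717 ],
       [  0.        , 293.95660286, 194.53859807],
       [  0.        ,   0.        ,   1.        ]]), 'k1': -0.02770479183015768, 'mount': array([[ 9.99999777e-01,  2.24567772e-04, -6.28717551e-04,
         1.10215809e+00],
       [ 6.66667240e-04, -2.85597290e-01,  9.58349489e-01,
        -1.86903180e+02],
       [ 3.56543809e-05, -9.58349695e-01, -2.85597376e-01,
         8.02759680e+01],
       [ 0.00000000e+00,  0.00000000e+00,  0.00000000e+00,
         1.00000000e+00]])}
```

View images.

View pics/scene0.png

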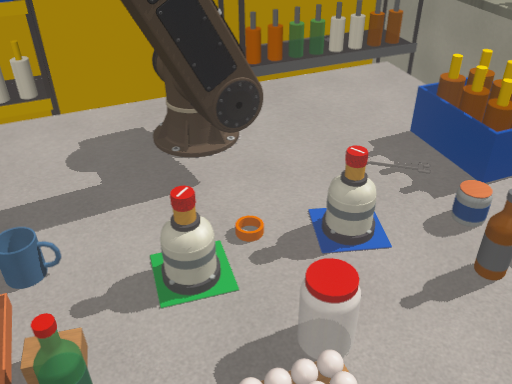

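View pics/top0.png

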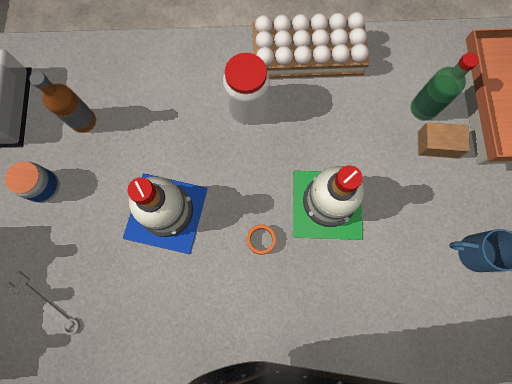

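View pics/wrist0.png

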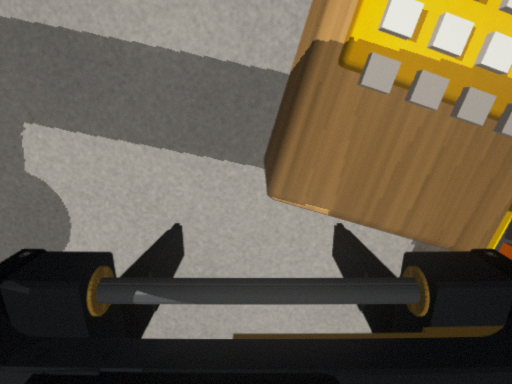

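```bash
cat > h.py <<'E'
import numpy as np, cv2
from cell import env
from scipy.spatial.transform import Rotation as Ro
def pose(s): return Ro.from_euler('xyz',s['tcp_rot']).as_matrix(), np.array(s['eef_pos'])
def cam(n,s=None):
    c=env.camera_info(n); K=c['camera_matrix']; k=c['k1']
    if n!='wrist':
        R=c['R']; return K,k,R.T,-R.T@c['t']
    Rt,p=pose(s); M=c['mount']; return K,k,Rt@M[:3,:3],Rt@M[:3,3]+p
def ray(C,uv):
    K,k,Rw,o=C; p=cv2.undistortPoints(np.array([[uv]],float),K,np.array([k,0,0,0.]))[0,0]
    return o,Rw@np.array([p[0],p[1],1.])
def onz(C,uv,z):
    o,d=ray(C,uv); return o+d*(z-o[2])/d[2]
def tri(Cs,uvs):
    A=0;b=0
    for C,u in zip(Cs,uvs):
        o,d=ray(C,u); d=d/np.linalg.norm(d); P=np.eye(3)-np.outer(d,d); A=A+P;b=b+P@o
    return np.linalg.solve(A,b)
def proj(C,X):
    K,k,Rw,o=C; c=Rw.T@(np.array(X,float)-o); r=c[:2]/c[2]; r=r*(1+k*(r@r)); return K[:2,:2]@r+K[:2,2]
def comps(mask,minA=30):
    n,l,st,ce=cv2.connectedComponentsWithStats(mask.astype(np.uint8)); return [(i,st[i],ce[i]) for i in range(1,n) if st[i][4]>=minA],l
E
python3 - <<'E'
from h import *
for n in ["scene","top"]:
    im=cv2.imread(f"pics/{n}0.png"); h=cv2.cvtColor(im,cv2.COLOR_BGR2HSV).astype(int); C=cam(n)
    H,S,V=h[...,0],h[...,1],h[...,2]
    for nm,m in dict(red=((H<4)|(H>176))&(S>190)&(V>90),orange=(H>=5)&(H<=15)&(S>150)&(V>90),green=(H>50)&(H<75)&(S>180)).items():
        cs,_=comps(m,60)
        for i,st,ce in cs: print(n,nm,st,ce.round(1), onz(C,ce,0).round(), onz(C,ce,200).round())
E
python3 - <<'E'
import cv2
im=cv2.imread('pics/top0.png')[150:270,110:390]
cv2.imwrite('pics/topz.png',cv2.resize(im,None,fx=2.8,fy=2.8,interpolation=cv2.INTER_CUBIC))
E
```

```text
scene red [347 146  21  10 128] [357.  150.8] [255. 383.   0.] [541. 188. 200.]
scene red [171 186  23  14 205] [182.2 192.5] [ 267. -112.    0.] [ 550. -165.  200.]
scene red [ 306  259   53   38 1581] [332.2 277.4] [658.  88.   0.] [829. -23. 200.]
scene red [ 31 314  25  24 458] [ 43.5 325.2] [ 573. -444.    0.] [ 768. -402.  200.]
scene orange [386   9  17  34 418] [393.5  25.9] [-665. 1124.    0.] [-115.  717.  200.]
scene orange [367  12  18  34 381] [375.5  30.1] [-643. 1013.    0.] [-99. 638. 200.]
scene orange [268  24  15  37 479] [274.8  42.8] [-655.  525.    0.] [-108.  289.  200.]
scene orange [245  27  16  37 524] [252.7  45.3] [-662.  427.    0.] [-113.  220.  200.]
scene orange [ 440   68   72   63 2214] [477.3  99.6] [116. 922.   0.] [442. 573. 200.]
scene orange [461 180  31  18 402] [475.8 188.4] [522. 560.   0.] [732. 314. 200.]
scene orange [486 201  26  44 777] [501.  226.4] [660. 509.   0.] [830. 278. 200.]
scene orange [236 216  28  25 525] [249.1 227.9] [455.  -9.   0.] [684. -92. 200.]
scene orange [475 261  31  19 238] [488.4 272.6] [763. 380.   0.] [904. 186. 200.]
scene orange [  0 293  12  91 922] [  4.9 338.7] [ 579. -509.    0.] [ 773. -448.  200.]
scene green [151 253  11  14 110] [156.2 259.1] [ 478. -221.    0.] [ 700. -243.  200.]
scene green [161 257  77  50 632] [213.2 285.6] [ 592. -135.    0.] [ 782. -181.  200.]
top red [ 225   53   41   40 1277] [245.3  72.3] [868.   8.   0.] [748.   5. 200.]
top red [459  52  20  18 242] [468.3  60.9] [ 878. -528.    0.] [ 755. -399.  200.]
top red [335 166  27  26 463] [347.9 178.7] [ 596. -213.    0.] [ 543. -161.  200.]
top red [128 178  27  26 449] [140.5 190.5] [586. 248.   0.] [536. 187. 200.]
top orange [ 43  91  26  20 318] [ 54.5 101.5] [808. 456.   0.] [703. 343. 200.]
top orange [247 225  29  29 267] [260.7 238.8] [469. -13.   0.] [447. -10. 200.]
```

View pics/topz.png

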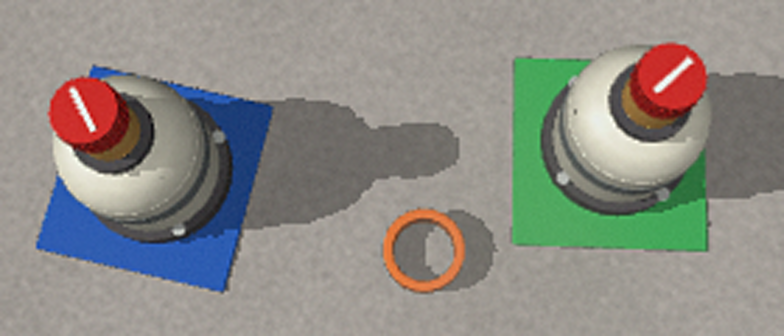

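Emit:
jog_arm(
  series=[
    {"dx": 0.018, "dy": 0.036, "dz": 0.01, "rz": 4},
    {"dx": 0.018, "dy": 0.036, "dz": 0.01, "rz": 4},
    {"dx": 0.018, "dy": 0.036, "dz": 0.01, "rz": 4},
    {"dx": 0.018, "dy": 0.036, "dz": 0.01, "rz": 4},
    {"dx": 0.018, "dy": 0.036, "dz": 0.01, "rz": 4},
    {"dx": 0.018, "dy": 0.036, "dz": 0.01, "rz": 4},
    {"dx": 0.018, "dy": 0.036, "rz": 4},
    {"dx": 0.018, "dy": 0.036, "rz": 4},
    {"dx": 0.018, "dy": 0.036, "rz": 4},
    {"dx": 0.018, "dy": 0.036, "rz": 4},
    {"dx": 0.018, "dy": 0.036, "rz": 4},
    {"dx": 0.018, "dy": 0.036, "rz": 4},
  ],
)

```text
$.series[0]: bad value
```

Emit:
jog_arm(
  series=[
    {"dx": 0.018, "dy": 0.037, "rz": 4},
    {"dx": 0.018, "dy": 0.037, "rz": 4},
    {"dx": 0.018, "dy": 0.037, "rz": 4},
    {"dx": 0.018, "dy": 0.04, "rz": 4},
    {"dz": -0.02},
    {},
    {},
  ],
)

```text
$.series[0]: bad value
```

```bash
python3 - <<'E'
from h import *
import pickle
s=env.state(); im=env.read_camera("wrist"); cv2.imwrite("pics/w1.png",im[:,:,::-1]); pickle.dump(s,open("s1.pkl","wb"))
print(s)
E
```

```text
{'t': 0.15, 'joints': array([-1.38558586e+00,  4.91408466e-01,  1.55932729e+00, -2.66025180e-05,
        1.09169098e+00, -1.05641201e-01]), 'qvel': array([ 0.00045912, -0.00160938, -0.00216557, -0.00023531,  0.00033384,
        0.00039598]), 'tau': array([ 8.38453725e-04, -6.12897348e+01, -2.58277220e+01,  6.92498591e-02,
        4.73181345e-02, -5.78817549e-05]), 'eef_pos': array([ 179.18415763, -598.55779103,  198.39769376]), 'tcp_rot': array([-1.57073184e+00,  8.31922058e-04, -1.27993236e+00]), 'ft_force': array([ 0.08642717, -0.27743211,  0.07156898]), 'moment': array([ 0.05270258,  0.05613888, -0.03042819]), 'opening': 1.0019128665666397}
```

View pics/w1.png

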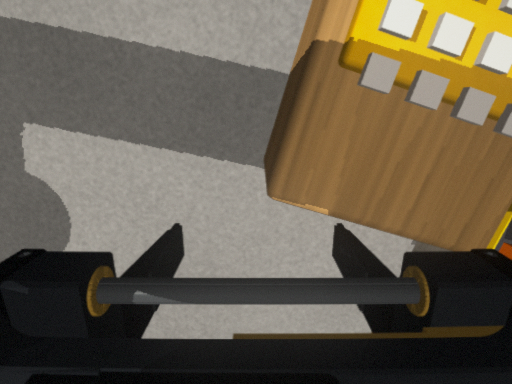

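Emit:
jog_arm(
  series=[
    {"dx": 0.018, "dy": 0.036, "dz": 0.01, "rx": 0, "ry": 0, "rz": 4, "gripper": 1},
  ],
)

```text
t: 0.3
eef_pos: [195.9, -564.3, 207.1]
tcp_rot: [-1.571, 0.001, -1.212]
ft_force: [1.0, 0.7, -0.4]
opening: 0.995
```

Emit:
jog_arm(
  series=[
    {"dx": 0.018, "dy": 0.036, "dz": 0.01, "rx": 0, "ry": 0, "rz": 4, "gripper": 1},
    {"dx": 0.018, "dy": 0.036, "dz": 0.01, "rx": 0, "ry": 0, "rz": 4, "gripper": 1},
    {"dx": 0.018, "dy": 0.036, "dz": 0.01, "rx": 0, "ry": 0, "rz": 4, "gripper": 1},
    {"dx": 0.018, "dy": 0.036, "dz": 0.01, "rx": 0, "ry": 0, "rz": 4, "gripper": 1},
    {"dx": 0.018, "dy": 0.036, "dz": 0.01, "rx": 0, "ry": 0, "rz": 4, "gripper": 1},
    {"dx": 0.018, "dy": 0.036, "dz": 0, "rx": 0, "ry": 0, "rz": 4, "gripper": 1},
    {"dx": 0.018, "dy": 0.036, "dz": 0, "rx": 0, "ry": 0, "rz": 4, "gripper": 1},
    {"dx": 0.018, "dy": 0.036, "dz": 0, "rx": 0, "ry": 0, "rz": 4, "gripper": 1},
    {"dx": 0.018, "dy": 0.036, "dz": 0, "rx": 0, "ry": 0, "rz": 4, "gripper": 1},
    {"dx": 0.018, "dy": 0.036, "dz": 0, "rx": 0, "ry": 0, "rz": 4, "gripper": 1},
    {"dx": 0.018, "dy": 0.036, "dz": 0, "rx": 0, "ry": 0, "rz": 4, "gripper": 1},
    {"dx": 0.018, "dy": 0.036, "dz": 0, "rx": 0, "ry": 0, "rz": 4, "gripper": 1},
  ],
)

```text
t: 1.5
eef_pos: [413.6, -129.2, 259.0]
tcp_rot: [-1.571, -0.0, -0.37]
ft_force: [0.1, -0.1, 0.1]
opening: 1.003
```

Emit:
jog_arm(
  series=[
    {"dx": 0.018, "dy": 0.037, "dz": 0, "rx": 0, "ry": 0, "rz": 4, "gripper": 1},
    {"dx": 0.018, "dy": 0.037, "dz": 0, "rx": 0, "ry": 0, "rz": 4, "gripper": 1},
    {"dx": 0.018, "dy": 0.037, "dz": 0, "rx": 0, "ry": 0, "rz": 4, "gripper": 1},
    {"dx": 0, "dy": 0.01, "dz": -0.03, "rx": 0, "ry": 0, "rz": 0, "gripper": 1},
    {"dx": 0, "dy": 0, "dz": 0, "rx": 0, "ry": 0, "rz": 0, "gripper": 1},
    {"dx": 0, "dy": 0, "dz": 0, "rx": 0, "ry": 0, "rz": 0, "gripper": 1},
  ],
)

```text
t: 2.1
eef_pos: [467.0, -10.0, 229.1]
tcp_rot: [-1.571, 0.001, -0.163]
ft_force: [0.7, -0.0, -0.2]
opening: 0.998
```

```bash
python3 - <<'E'
from h import *
import pickle
s=env.state(); im=env.read_camera("wrist"); cv2.imwrite("pics/w2.png",im[:,:,::-1]); pickle.dump(s,open("s2.pkl","wb"))
print(s)
E
```

```text
{'t': 2.1, 'joints': array([-1.62851413e-01,  2.31386572e-01,  1.88807370e+00, -1.49186317e-04,
        1.02326713e+00, -4.42480204e-06]), 'qvel': array([-0.02152829, -0.0192162 , -0.02084016, -0.00148906,  0.00343826,
        0.00077613]), 'tau': array([  1.19730558, -40.28328896, -23.41803432,   0.10651265,
        -0.08606517,   0.04605778]), 'eef_pos': array([466.99850885,  -9.98440382, 229.0655911 ]), 'tcp_rot': array([-1.57092361e+00,  1.13475621e-03, -1.62769325e-01]), 'ft_force': array([ 0.65922071, -0.02537884, -0.19430626]), 'moment': array([-0.01666313, -0.10199499,  0.02404036]), 'opening': 0.9981943993338125}
```

View pics/w2.png

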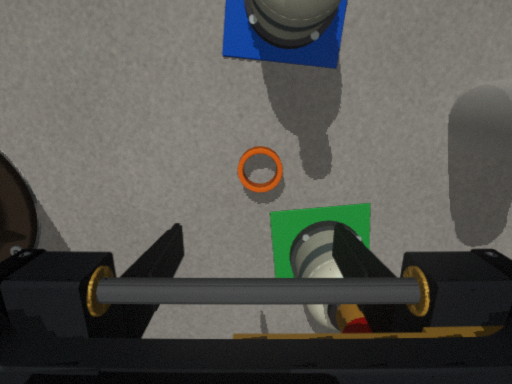

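```bash
python3 - <<'E'
from h import *
import pickle
def ring(n,f,win,C):
    im=cv2.imread(f); h=cv2.cvtColor(im,cv2.COLOR_BGR2HSV).astype(int); H,S,V=h[...,0],h[...,1],h[...,2]
    m=((H>=3)&(H<=17)&(S>140)&(V>60)).astype(np.uint8); w=np.zeros_like(m); x0,x1,y0,y1=win; w[y0:y1,x0:x1]=m[y0:y1,x0:x1]
    cs,hi=cv2.findContours(w,cv2.RETR_CCOMP,cv2.CHAIN_APPROX_NONE)
    for c,hh in zip(cs,hi[0]):
        if len(c)<15: continue
        P=np.array([onz(C,q,24)[:2] for q in c[:,0].astype(float)])
        (x,y),r=cv2.minEnclosingCircle(P.astype(np.float32))
        A=np.c_[2*P,np.ones(len(P))]; sol=np.linalg.lstsq(A,(P**2).sum(1),rcond=None)[0]
        print(n,'hole' if hh[3]>=0 else 'outer',len(c),(round(x,1),round(y,1),round(r,1)),sol[:2].round(1),round(np.sqrt(sol[2]+sol[:2]@sol[:2]),1))
s=pickle.load(open('s2.pkl','rb'))
ring('wrist','pics/w2.png',(225,300,135,205),cam('wrist',s))
ring('top','pics/top0.png',(240,285,215,260),cam('top'))
ring('scene','pics/scene0.png',(225,275,205,250),cam('scene'))
# caps: disc contour on z=200
for n,win in (('top',(320,375,155,205)),('scene',(165,205,180,205))):
    im=cv2.imread(f'pics/{n}0.png'); C=cam(n); 
    h=cv2.cvtColor(im,cv2.COLOR_BGR2HSV).astype(int); H,S,V=h[...,0],h[...,1],h[...,2]
    m=(((H<6)|(H>174))&(S>120)&(V>60))|((S<80)&(V>140)); w=np.zeros(m.shape,np.uint8); x0,x1,y0,y1=win; w[y0:y1,x0:x1]=(((H<6)|(H>174))&(S>150)&(V>50))[y0:y1,x0:x1]
    c=max(cv2.findContours(w,cv2.RETR_EXTERNAL,cv2.CHAIN_APPROX_NONE)[0],key=len)[:,0]
    P=np.array([onz(C,q.astype(float),200)[:2] for q in c]); print(n,P.min(0),P.max(0), c.min(0),c.max(0))
    vv=np.array([im[y,x,2] for x,y in c]); print(np.percentile(vv,[5,50,95]))
E
python3 - <<'E'
import cv2
for n,(x0,x1,y0,y1) in dict(top=(325,370,160,205),scene=(160,210,180,230)).items():
    im=cv2.imread(f'pics/{n}0.png')[y0:y1,x0:x1]
    cv2.imwrite(f'pics/{n}cap.png',cv2.resize(im,None,fx=10,fy=10,interpolation=cv2.INTER_NEAREST))
E
```

```text
wrist outer 128 (468.9, -11.8, 31.9) [468.9 -12. ] 30.6
wrist hole 92 (469.2, -10.8, 23.6) [469.1 -10.4] 22.1
top outer 80 (466.9, -13.1, 30.4) [466.9 -13.2] 29.5
top hole 64 (466.8, -13.5, 25.2) [466.8 -13.5] 24.0
scene outer 80 (482.1, -19.2, 42.6) [481.5 -18.8] 37.1
scene hole 37 (481.1, -18.9, 19.2) [482.3 -18.8] 14.2
top [ 521.57707763 -185.09754055] [ 565.46857637 -138.94131962] [335 166] [362 191]
[ 82.7 151.  208. ]
scene [ 528.24776807 -189.464604  ] [ 590.49983574 -145.79048978] [170 186] [194 204]
[129.6 156.  217. ]
```

View pics/topcap.png

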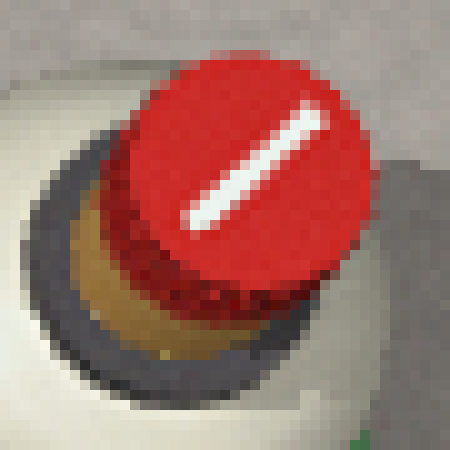

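Emit:
jog_arm(
  series=[
    {"dx": 0.001, "dy": -0.002, "dz": -0.04, "rx": 0, "ry": 0, "rz": 0, "gripper": 1},
    {"dx": 0, "dy": 0, "dz": -0.045, "rx": 0, "ry": 0, "rz": 0, "gripper": 1},
    {"dx": 0, "dy": 0, "dz": -0.045, "rx": 0, "ry": 0, "rz": 0, "gripper": 1},
    {"dx": 0, "dy": 0, "dz": -0.045, "rx": 0, "ry": 0, "rz": 0, "gripper": 1},
    {"dx": 0, "dy": 0, "dz": -0.03, "rx": 0, "ry": 0, "rz": 0, "gripper": 1},
    {"dx": 0, "dy": 0, "dz": -0.01, "rx": 0, "ry": 0, "rz": 0, "gripper": 1},
    {"dx": 0, "dy": 0, "dz": 0, "rx": 0, "ry": 0, "rz": 0, "gripper": 1},
  ],
)

```text
t: 2.85
eef_pos: [468.4, -12.6, 13.8]
tcp_rot: [-1.571, 0.001, -0.164]
ft_force: [-0.1, 0.1, 1.0]
opening: 1.001
```

Emit:
jog_arm(
  series=[
    {"dx": 0, "dy": 0, "dz": 0, "rx": 0, "ry": 0, "rz": 0, "gripper": 0.6},
    {"dx": 0, "dy": 0, "dz": 0, "rx": 0, "ry": 0, "rz": 0, "gripper": 0.6},
    {"dx": 0, "dy": 0, "dz": 0, "rx": 0, "ry": 0, "rz": 0, "gripper": 0.6},
    {"dx": 0, "dy": 0, "dz": 0, "rx": 0, "ry": 0, "rz": 0, "gripper": 0.6},
    {"dx": 0, "dy": 0, "dz": 0, "rx": 0, "ry": 0, "rz": 0, "gripper": 0.6},
  ],
)

```text
t: 3.35
eef_pos: [468.4, -11.8, 14.3]
tcp_rot: [-1.571, -0.001, -0.163]
ft_force: [-0.3, -0.0, 0.3]
opening: 0.64
```

Emit:
jog_arm(
  series=[
    {"dx": 0, "dy": 0, "dz": 0, "rx": 0, "ry": 0, "rz": 0, "gripper": 0.6},
    {"dx": 0, "dy": 0, "dz": 0, "rx": 0, "ry": 0, "rz": 0, "gripper": 0.9},
    {"dx": 0, "dy": 0, "dz": 0, "rx": 0, "ry": 0, "rz": 0, "gripper": 0.9},
    {"dx": 0, "dy": 0, "dz": 0, "rx": 0, "ry": 0, "rz": 0, "gripper": 0.9},
    {"dx": 0, "dy": 0, "dz": 0, "rx": 0, "ry": 0, "rz": -7.5, "gripper": 0.9},
    {"dx": 0, "dy": 0, "dz": 0, "rx": 0, "ry": 0, "rz": -7.5, "gripper": 0.9},
    {"dx": 0, "dy": 0, "dz": 0, "rx": 0, "ry": 0, "rz": -7.5, "gripper": 0.9},
    {"dx": 0, "dy": 0, "dz": 0, "rx": 0, "ry": 0, "rz": -7.5, "gripper": 0.9},
    {"dx": 0, "dy": 0, "dz": 0, "rx": 0, "ry": 0, "rz": -7.5, "gripper": 0.9},
    {"dx": 0, "dy": 0, "dz": 0, "rx": 0, "ry": 0, "rz": -7.5, "gripper": 0.9},
    {"dx": 0, "dy": 0, "dz": 0, "rx": 0, "ry": 0, "rz": -7.5, "gripper": 0.9},
    {"dx": 0, "dy": 0, "dz": 0, "rx": 0, "ry": 0, "rz": -7.5, "gripper": 0.9},
  ],
)

```text
t: 4.55
eef_pos: [468.2, -11.8, 13.8]
tcp_rot: [-1.571, -0.0, -1.216]
ft_force: [-0.0, 0.3, 0.6]
opening: 0.901
```

Emit:
jog_arm(
  series=[
    {"dx": 0, "dy": 0, "dz": 0, "rx": 0, "ry": 0, "rz": -7.5, "gripper": 0.9},
    {"dx": 0, "dy": 0, "dz": 0, "rx": 0, "ry": 0, "rz": -7.5, "gripper": 0.9},
    {"dx": 0, "dy": 0, "dz": 0, "rx": 0, "ry": 0, "rz": -7.5, "gripper": 0.9},
    {"dx": 0, "dy": 0, "dz": 0, "rx": 0, "ry": 0, "rz": -7.5, "gripper": 0.9},
    {"dx": 0, "dy": 0, "dz": 0, "rx": 0, "ry": 0, "rz": 0, "gripper": 0.9},
    {"dx": 0, "dy": 0, "dz": 0, "rx": 0, "ry": 0, "rz": 0, "gripper": 0.5},
    {"dx": 0, "dy": 0, "dz": 0, "rx": 0, "ry": 0, "rz": 0, "gripper": 0.5},
    {"dx": 0, "dy": 0, "dz": 0, "rx": 0, "ry": 0, "rz": 0, "gripper": 0.5},
    {"dx": 0, "dy": 0, "dz": 0, "rx": 0, "ry": 0, "rz": 0, "gripper": 0.5},
    {"dx": 0, "dy": 0, "dz": 0, "rx": 0, "ry": 0, "rz": 0, "gripper": 0.5},
  ],
)

```text
t: 5.55
eef_pos: [468.2, -11.8, 13.9]
tcp_rot: [-1.571, -0.0, -1.733]
ft_force: [-0.1, -0.0, -0.7]
opening: 0.541
```

```bash
python3 - <<'E'
from h import *
import pickle
s=env.state(); im=env.read_camera("wrist"); cv2.imwrite("pics/w3.png",im[:,:,::-1]); pickle.dump(s,open("s3.pkl","wb"))
print(s['t'],s['joints'],s['eef_pos'],s['tcp_rot'],s['ft_force'],s['opening'])
Cs=[cam('top')]; print(onz(Cs[0],(349.7,176.5),200))
E
```

```text
5.55 [-1.66270624e-01  5.75965743e-01  2.10492400e+00 -1.79470784e-04
  4.60755775e-01  1.56713442e+00] [468.20565885 -11.77600144  13.85308972] [-1.57084949e+00 -7.95946040e-05 -1.73324428e+00] [-0.05406736 -0.01320324 -0.6540272 ] 0.5406426851508644
[ 546.7292462  -164.49177735  200.        ]
```

View pics/w3.png

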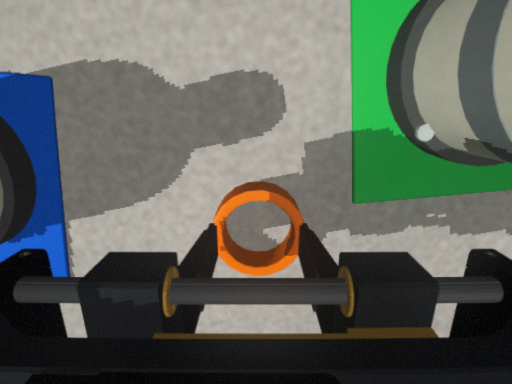

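View pics/scenecap.png

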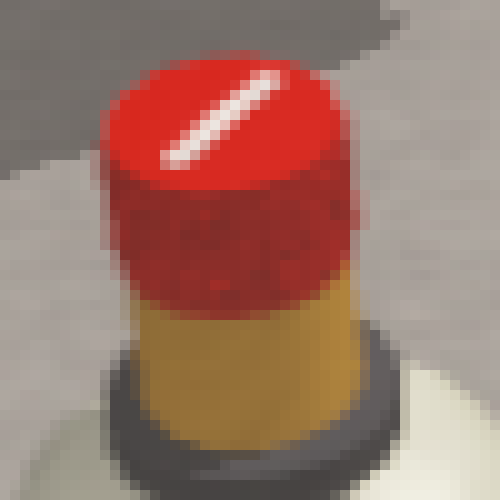

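```bash
python3 - <<'E'
from h import *
import pickle
s=pickle.load(open('s3.pkl','rb')); C=cam('wrist',s)
im=cv2.imread('pics/w3.png'); h=cv2.cvtColor(im,cv2.COLOR_BGR2HSV).astype(int); H,S,V=h[...,0],h[...,1],h[...,2]
m=((H>=3)&(H<=17)&(S>140)&(V>60)).astype(np.uint8); m[:150]=0;m[290:]=0;m[:,:180]=0;m[:,340:]=0
c=max(cv2.findContours(m,cv2.RETR_CCOMP,cv2.CHAIN_APPROX_NONE)[0],key=len)
for z in (24,0):
    P=np.array([onz(C,q,z)[:2] for q in c[:,0].astype(float)]); print(z,P.min(0),P.max(0))
print(proj(C,[468.2,-11.8,24]),proj(C,s['eef_pos']))
cv2.imwrite('pics/w3z.png',cv2.resize(im[150:330,150:370],None,fx=3.5,fy=3.3,interpolation=cv2.INTER_NEAREST))
t=env.read_camera('top'); cv2.imwrite('pics/top3.png',t[:,:,::-1]); print(env.state()['opening'])
E
```

```text
24 [438.4100268  -43.32074349] [504.28805934  16.23042885]
0 [423.56154441 -45.67748805] [498.38477351  21.95979315]
[256.13564883 235.61227514] [256.18170711 229.42545371]
0.5086063993668817
```

View pics/w3z.png

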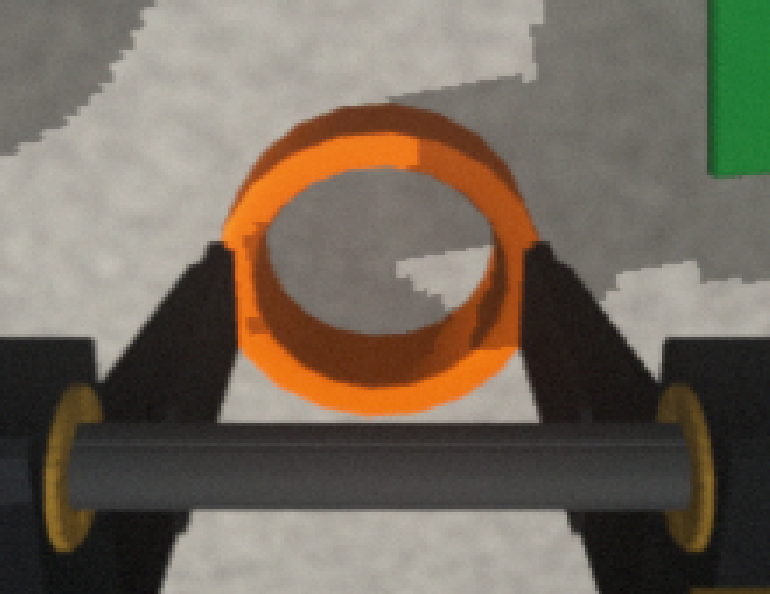

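View pics/top3.png

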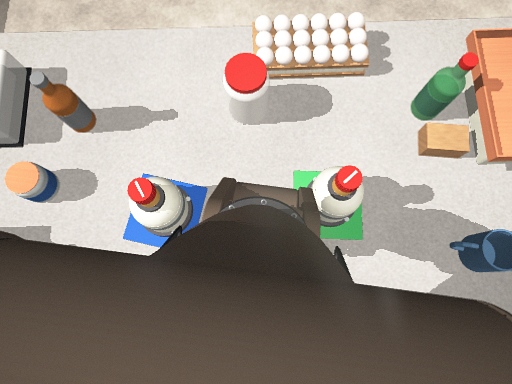

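Emit:
jog_arm(
  series=[
    {"dx": 0, "dy": 0, "dz": 0, "rx": 0, "ry": 0, "rz": 0, "gripper": 0.5},
    {"dx": 0, "dy": 0, "dz": 0, "rx": 0, "ry": 0, "rz": 0, "gripper": 0.5},
    {"dx": 0, "dy": 0, "dz": 0, "rx": 0, "ry": 0, "rz": 0, "gripper": 0.5},
  ],
)

```text
t: 5.95
eef_pos: [468.2, -11.8, 13.9]
tcp_rot: [-1.571, -0.0, -1.734]
ft_force: [-0.6, -0.2, -0.4]
opening: 0.502
```

```bash
python3 - <<'E'
from h import *
im=cv2.cvtColor(env.read_camera('wrist'),cv2.COLOR_RGB2BGR);print(env.state()['opening'])
cv2.imwrite('pics/w4z.png',cv2.resize(im[150:330,150:370],None,fx=3.5,fy=3.3,interpolation=cv2.INTER_NEAREST))
E
```

```text
0.5008075566418706
```

View pics/w4z.png

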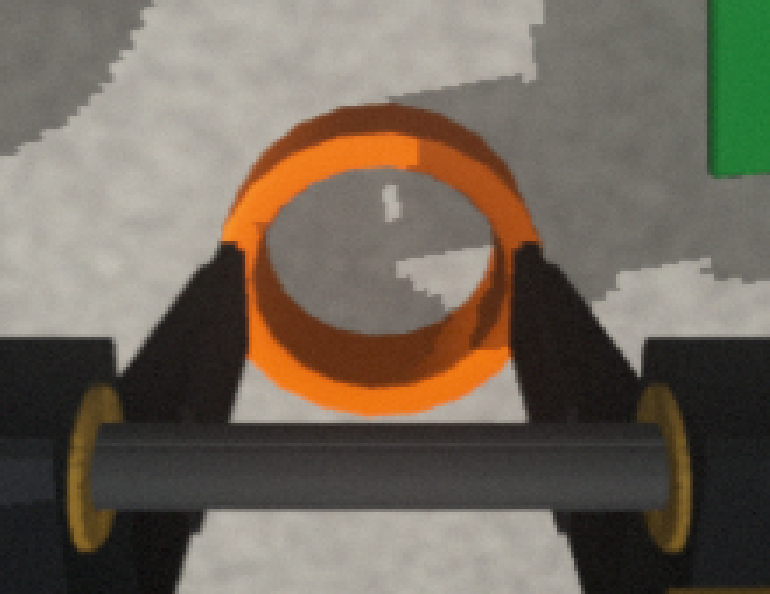

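Emit:
jog_arm(
  series=[
    {"dx": 0, "dy": 0, "dz": 0, "rx": 0, "ry": 0, "rz": 0, "gripper": 0.44},
    {"dx": 0, "dy": 0, "dz": 0, "rx": 0, "ry": 0, "rz": 0, "gripper": 0.44},
    {"dx": 0, "dy": 0, "dz": 0, "rx": 0, "ry": 0, "rz": 0, "gripper": 0.44},
  ],
)

```text
t: 6.3
eef_pos: [468.2, -11.8, 13.9]
tcp_rot: [-1.571, -0.0, -1.734]
ft_force: [-0.2, 0.1, 0.8]
opening: 0.445
```

```bash
python3 - <<'E'
from h import *
im=cv2.cvtColor(env.read_camera('wrist'),cv2.COLOR_RGB2BGR);print(env.state()['opening'],env.state()['t'])
cv2.imwrite('pics/w5z.png',cv2.resize(im[150:330,150:370],None,fx=3.5,fy=3.3,interpolation=cv2.INTER_NEAREST))
E
```

```text
0.4399463327248301 6.35
```

View pics/w5z.png

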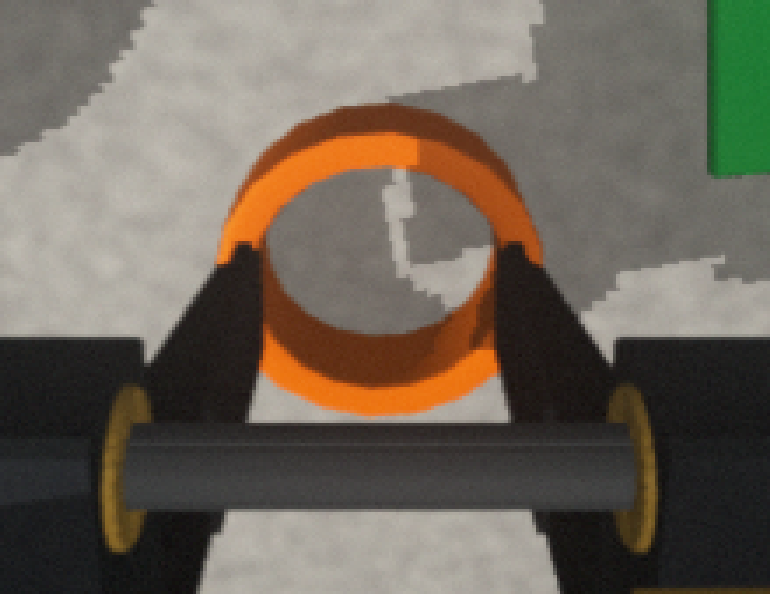

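```bash
python3 - <<'E'
from h import *
im=cv2.cvtColor(env.read_camera('scene'),cv2.COLOR_RGB2BGR);C=cam('scene');u=proj(C,env.state()['eef_pos']);print(u)
x,y=map(int,u)
cv2.imwrite('pics/sc5.png',cv2.resize(im[y-60:y+40,x-60:x+60],None,fx=6,fy=6,interpolation=cv2.INTER_NEAREST))
E
```

```text
[250.06279921 226.89157236]
```

View pics/sc5.png

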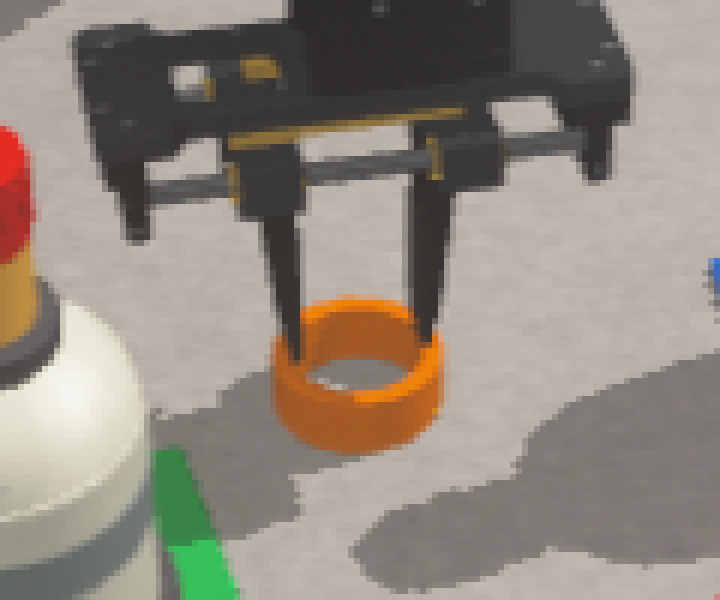

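```bash
python3 - <<'E'
from h import *
s=env.state();C=cam('wrist',s);R,p=pose(s)
for q in [(-21,11,10),(-21,11,-10),(-21,-5,10),(-21,-5,-10),(-21,-8,10),(-21,-8,-10),(-21,-20,0),(-21,11,0)]:
    u=proj(C,R@np.array(q)+p); print(q,u.round(1),((u-[150,150])*[3.5,3.3]).round())
S=cam('scene'); x,y=250,226
for q in [(-21,11,0),(21,11,0),(-27,11,0),(27,11,0)]:
    u=proj(S,R@np.array(q)+p); print(q,((u-[x-60,y-60])*6).round())
for a in np.arange(0,6.3,.785): 
    for z in (0,24): print(z,((proj(S,[468.5+31*np.cos(a),-12+31*np.sin(a),z])-[x-60,y-60])*6).round(),end=' ')
E
```

```text
(-21, 11, 10) [226.8 210.3] [269. 199.]
(-21, 11, -10) [227.7 236. ] [272. 284.]
(-21, -5, 10) [224.4 218.5] [260. 226.]
(-21, -5, -10) [225.4 245.9] [264. 316.]
(-21, -8, 10) [223.9 220.1] [259. 231.]
(-21, -8, -10) [224.9 247.9] [262. 323.]
(-21, -20, 0) [222.3 242.2] [253. 304.]
(-21, 11, 0) [227.3 223.3] [270. 242.]
(-21, 11, 0) [417. 381.]
(21, 11, 0) [304. 397.]
(-27, 11, 0) [434. 378.]
(27, 11, 0) [288. 399.]
0 [392. 448.] 24 [391. 396.] 0 [439. 417.] 24 [439. 365.] 0 [440. 375.] 24 [440. 324.] 0 [395. 346.] 24 [394. 295.] 0 [331. 346.] 24 [330. 295.] 0 [284. 374.] 24 [282. 323.] 0 [280. 416.] 24 [278. 364.] 0 [325. 447.] 24 [323. 395.] 0 [391. 448.] 24 [391. 396.]
```

Emit:
jog_arm(
  series=[
    {"dx": 0, "dy": 0, "dz": 0, "rx": 0, "ry": 0, "rz": 0, "gripper": 0.85},
    {"dx": 0, "dy": 0, "dz": 0, "rx": 0, "ry": 0, "rz": 0, "gripper": 0.85},
    {"dx": 0, "dy": 0, "dz": 0, "rx": 0, "ry": 0, "rz": 0, "gripper": 0.85},
    {"dx": 0, "dy": 0, "dz": 0, "rx": 0, "ry": 0, "rz": 0, "gripper": 0.85},
    {"dx": 0, "dy": 0, "dz": 0, "rx": 0, "ry": 0, "rz": 0, "gripper": 0.85},
    {"dx": 0, "dy": 0, "dz": -0.001, "rx": 0, "ry": 0, "rz": 0, "gripper": 0.85},
  ],
)

```text
t: 7.0
eef_pos: [468.2, -11.8, 12.9]
tcp_rot: [-1.571, -0.0, -1.734]
ft_force: [0.6, -0.4, -1.0]
opening: 0.841
```

```bash
python3 - <<'E'
from h import *
im=cv2.cvtColor(env.read_camera('scene'),cv2.COLOR_RGB2BGR);s=env.state();print(s['t'],s['opening'],s['eef_pos'],s['ft_force'])
x,y=250,226
cv2.imwrite('pics/sc6.png',cv2.resize(im[y-60:y+40,x-60:x+60],None,fx=6,fy=6,interpolation=cv2.INTER_NEAREST))
S=cam('scene');R,p=pose(s)
for q in [(-40,11,-10),(-40,11,10),(40,11,-10),(40,11,10),(-40,-17,0),(40,-17,0)]:
    u=proj(S,R@np.array(q)+p); print(q,((u-[x-60,y-60])*6).round())
E
```

```text
7.05 0.8425178513439485 [468.21043953 -11.78524223  12.7180334 ] [-0.13322072 -0.31421232  0.13865254]
(-40, 11, -10) [462. 359.]
(-40, 11, 10) [475. 393.]
(40, 11, -10) [248. 390.]
(40, 11, 10) [257. 424.]
(-40, -17, 0) [469. 316.]
(40, -17, 0) [249. 346.]
```

View pics/sc6.png

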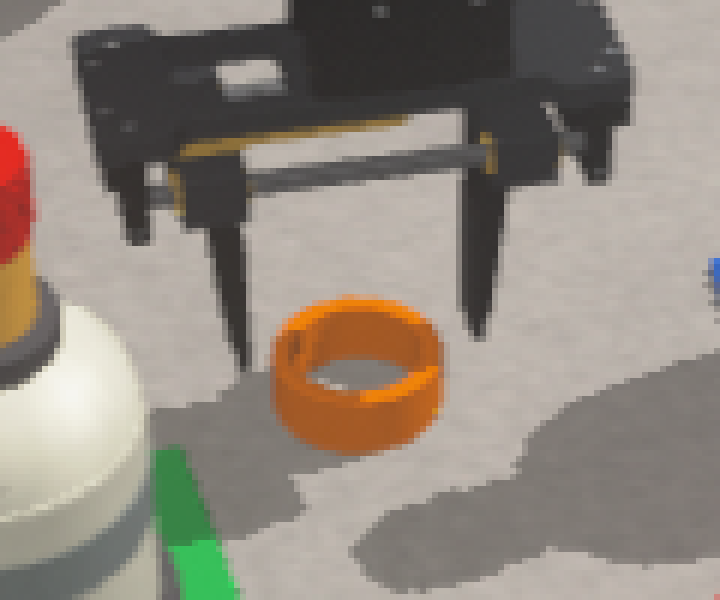

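Emit:
jog_arm(
  series=[
    {"dx": 0, "dy": 0, "dz": -0.003, "rx": 0, "ry": 0, "rz": 0, "gripper": 0.85},
    {"dx": 0, "dy": 0, "dz": -0.002, "rx": 0, "ry": 0, "rz": 0, "gripper": 0.85},
  ],
)

```text
t: 7.25
eef_pos: [468.2, -11.8, 7.6]
tcp_rot: [-1.571, -0.0, -1.734]
ft_force: [0.8, 0.1, 0.4]
opening: 0.849
```

Emit:
jog_arm(
  series=[
    {"dx": 0, "dy": 0, "dz": -0.003, "rx": 0, "ry": 0, "rz": 0, "gripper": 0.85},
    {"dx": 0, "dy": 0, "dz": 0, "rx": 0, "ry": 0, "rz": 0, "gripper": 0.85},
  ],
)

```text
t: 7.45
eef_pos: [468.0, -11.7, 4.4]
tcp_rot: [-1.572, -0.0, -1.734]
ft_force: [0.1, 0.2, 0.0]
opening: 0.851
```

Emit:
jog_arm(
  series=[
    {"dx": 0, "dy": 0, "dz": -0.003, "rx": 0, "ry": 0, "rz": 0, "gripper": 0.85},
    {"dx": 0, "dy": 0, "dz": 0, "rx": 0, "ry": 0, "rz": 0, "gripper": 0.85},
  ],
)

```text
t: 7.65
eef_pos: [468.1, -11.7, 1.6]
tcp_rot: [-1.571, -0.0, -1.734]
ft_force: [0.1, -0.0, 0.3]
opening: 0.848
```

```bash
python3 - <<'E'
from h import *
s=env.state();im=cv2.cvtColor(env.read_camera('scene'),cv2.COLOR_RGB2BGR);print(s['t'],s['opening'],s['eef_pos'],s['ft_force'])
x,y=250,226
cv2.imwrite('pics/sc7.png',cv2.resize(im[y-60:y+40,x-60:x+60],None,fx=6,fy=6,interpolation=cv2.INTER_NEAREST))
S=cam('scene');R,p=pose(s)
for q in [(-40,11,0),(40,11,0),(-40,-9,0),(40,-9,0)]:
    u=proj(S,R@np.array(q)+p); print(q,((u-[x-60,y-60])*6).round())
im=cv2.cvtColor(env.read_camera('wrist'),cv2.COLOR_RGB2BGR)
cv2.imwrite('pics/w7.png',im)
E
```

```text
7.65 0.8479813817581646 [468.10246565 -11.74995188   1.57337117] [ 0.09464521 -0.00820561  0.26071021]
(-40, 11, 0) [468. 399.]
(40, 11, 0) [253. 430.]
(-40, -9, 0) [468. 357.]
(40, -9, 0) [251. 388.]
```

View pics/sc7.png

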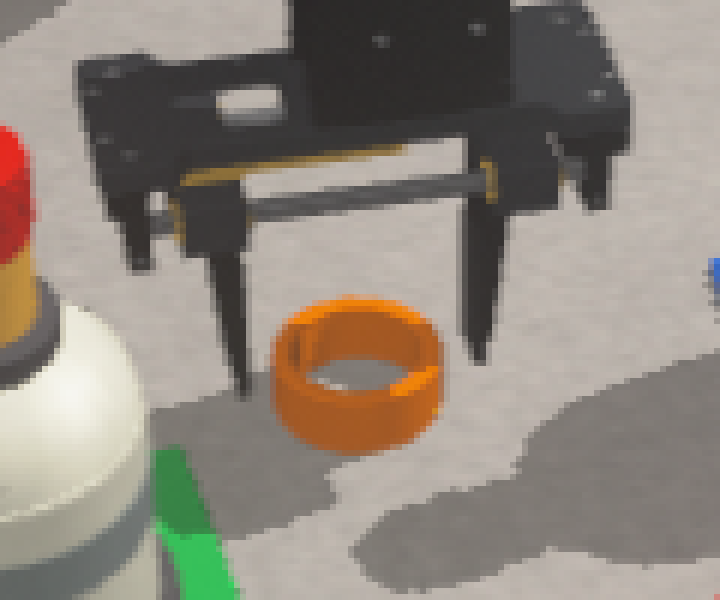

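View pics/w7.png

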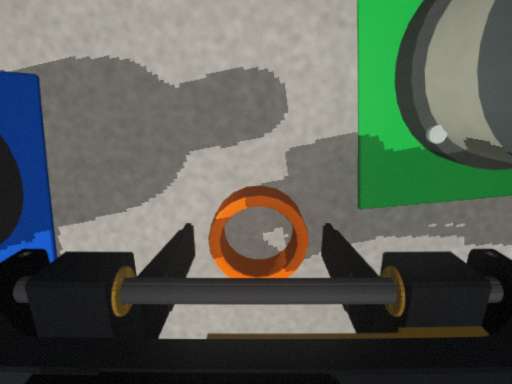

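Emit:
jog_arm(
  series=[
    {"dx": 0, "dy": 0, "dz": -0.001, "rx": 0, "ry": 0, "rz": 0, "gripper": 0.55},
    {"dx": 0, "dy": 0, "dz": 0, "rx": 0, "ry": 0, "rz": 0, "gripper": 0.55},
    {"dx": 0, "dy": 0, "dz": 0, "rx": 0, "ry": 0, "rz": 0, "gripper": 0.55},
    {"dx": 0, "dy": 0, "dz": 0, "rx": 0, "ry": 0, "rz": 0, "gripper": 0.55},
    {"dx": 0, "dy": 0, "dz": 0, "rx": 0, "ry": 0, "rz": 0, "gripper": 0.55},
  ],
)

```text
t: 8.25
eef_pos: [468.2, -11.8, 0.9]
tcp_rot: [-1.571, -0.0, -1.734]
ft_force: [-1.0, -0.3, -0.5]
opening: 0.635
```

```bash
python3 - <<'E'
from h import *
s=env.state();print(s['t'],s['opening'],s['eef_pos'],s['ft_force'])
im=cv2.cvtColor(env.read_camera('wrist'),cv2.COLOR_RGB2BGR)
cv2.imwrite('pics/w8.png',im)
E
```

```text
8.25 0.6350254923836939 [468.22366769 -11.75583611   0.89399936] [-0.95309058 -0.30064305 -0.52012388]
```

View pics/w8.png

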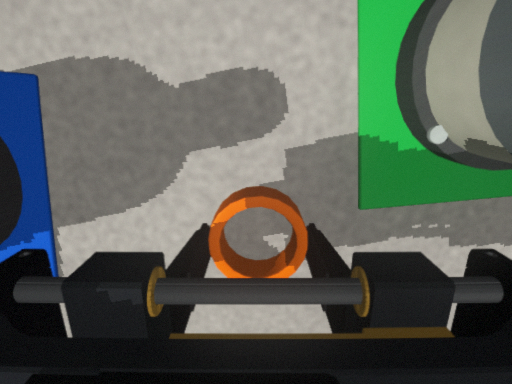

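Emit:
jog_arm(
  series=[
    {"dx": 0, "dy": 0, "dz": 0, "rx": 0, "ry": 0, "rz": 0, "gripper": 0.85},
    {"dx": 0, "dy": 0, "dz": 0, "rx": 0, "ry": 0, "rz": 0, "gripper": 0.85},
    {"dx": 0, "dy": 0, "dz": 0, "rx": 0, "ry": 0, "rz": 0, "gripper": 0.85},
    {"dx": 0, "dy": 0, "dz": 0, "rx": 0, "ry": 0, "rz": 7.5, "gripper": 0.85},
    {"dx": 0, "dy": 0, "dz": 0, "rx": 0, "ry": 0, "rz": 7.5, "gripper": 0.85},
    {"dx": 0, "dy": 0, "dz": 0, "rx": 0, "ry": 0, "rz": 7.5, "gripper": 0.85},
    {"dx": 0, "dy": 0, "dz": 0, "rx": 0, "ry": 0, "rz": 7.5, "gripper": 0.85},
    {"dx": 0, "dy": 0, "dz": 0, "rx": 0, "ry": 0, "rz": 7.5, "gripper": 0.85},
    {"dx": 0, "dy": 0, "dz": 0, "rx": 0, "ry": 0, "rz": 7.5, "gripper": 0.85},
    {"dx": 0, "dy": 0, "dz": 0, "rx": 0, "ry": 0, "rz": 7.5, "gripper": 0.85},
    {"dx": 0, "dy": 0, "dz": 0, "rx": 0, "ry": 0, "rz": 7.5, "gripper": 0.85},
    {"dx": 0, "dy": 0, "dz": 0, "rx": 0, "ry": 0, "rz": 7.5, "gripper": 0.85},
  ],
)

```text
t: 9.5
eef_pos: [468.2, -11.8, 0.9]
tcp_rot: [-1.571, -0.0, -0.55]
ft_force: [-0.1, -0.2, -0.3]
opening: 0.848
```

Emit:
jog_arm(
  series=[
    {"dx": 0, "dy": 0, "dz": 0, "rx": 0, "ry": 0, "rz": 7.5, "gripper": 0.85},
    {"dx": 0, "dy": 0, "dz": 0, "rx": 0, "ry": 0, "rz": 7.5, "gripper": 0.85},
    {"dx": 0, "dy": 0, "dz": 0, "rx": 0, "ry": 0, "rz": 7.5, "gripper": 0.85},
    {"dx": 0, "dy": 0, "dz": 0, "rx": 0, "ry": 0, "rz": 0, "gripper": 0.4},
    {"dx": 0, "dy": 0, "dz": 0, "rx": 0, "ry": 0, "rz": 0, "gripper": 0.4},
    {"dx": 0, "dy": 0, "dz": 0, "rx": 0, "ry": 0, "rz": 0, "gripper": 0.4},
    {"dx": 0, "dy": 0, "dz": 0, "rx": 0, "ry": 0, "rz": 0, "gripper": 0.4},
    {"dx": 0, "dy": 0, "dz": 0, "rx": 0, "ry": 0, "rz": 0, "gripper": 0.4},
    {"dx": 0, "dy": 0, "dz": 0.01, "rx": 0, "ry": 0, "rz": 0, "gripper": 0.4},
    {"dx": 0, "dy": 0, "dz": 0.02, "rx": 0, "ry": 0, "rz": 0, "gripper": 0.4},
  ],
)

```text
t: 10.5
eef_pos: [467.5, -11.7, 30.7]
tcp_rot: [-1.571, 0.003, -0.163]
ft_force: [-0.1, -0.4, -0.7]
opening: 0.652
```

Emit:
jog_arm(
  series=[
    {"dx": 0, "dy": 0, "dz": 0.04, "rx": 0, "ry": 0, "rz": 0, "gripper": 0.4},
    {"dx": 0, "dy": 0, "dz": 0.04, "rx": 0, "ry": 0, "rz": 0, "gripper": 0.4},
    {"dx": 0, "dy": 0, "dz": 0.04, "rx": 0, "ry": 0, "rz": 0, "gripper": 0.4},
    {"dx": 0, "dy": 0, "dz": 0.04, "rx": 0, "ry": 0, "rz": 0, "gripper": 0.4},
    {"dx": 0, "dy": 0, "dz": 0.04, "rx": 0, "ry": 0, "rz": 0, "gripper": 0.4},
    {"dx": 0, "dy": 0, "dz": 0.03, "rx": 0, "ry": 0, "rz": 0, "gripper": 0.4},
    {"dx": 0.014, "dy": -0.04, "dz": 0, "rx": 0, "ry": 0, "rz": 0, "gripper": 0.4},
    {"dx": 0.016, "dy": -0.043, "dz": 0, "rx": 0, "ry": 0, "rz": 0, "gripper": 0.4},
    {"dx": 0.016, "dy": -0.043, "dz": 0, "rx": 0, "ry": 0, "rz": 0, "gripper": 0.4},
    {"dx": 0.016, "dy": -0.043, "dz": 0, "rx": 0, "ry": 0, "rz": 0, "gripper": 0.4},
    {"dx": 0.016, "dy": -0.044, "dz": 0, "rx": 0, "ry": 0, "rz": 0, "gripper": 0.4},
  ],
)

```text
t: 11.6
eef_pos: [546.1, -226.3, 261.6]
tcp_rot: [-1.571, -0.0, -0.163]
ft_force: [1.0, 0.4, -1.0]
opening: 0.648
```

Emit:
jog_arm(
  series=[
    {"dx": 0, "dy": 0, "dz": 0, "rx": 0, "ry": 0, "rz": 0, "gripper": 0.4},
    {"dx": 0, "dy": 0, "dz": 0, "rx": 0, "ry": 0, "rz": 0, "gripper": 0.4},
  ],
)

```text
t: 11.8
eef_pos: [545.6, -225.2, 260.7]
tcp_rot: [-1.57, 0.001, -0.165]
ft_force: [-0.2, 0.3, -1.3]
opening: 0.645
```

```bash
python3 - <<'E'
from h import *
import pickle
s=env.state();print(s['t'],s['joints'],s['opening'],s['eef_pos'],s['tcp_rot'],s['ft_force'])
pickle.dump(s,open('s9.pkl','wb'))
cv2.imwrite('pics/w9.png',cv2.cvtColor(env.read_camera('wrist'),cv2.COLOR_RGB2BGR))
E
```

```text
11.8 [-5.03331951e-01  3.86062356e-01  1.56327216e+00  1.92430385e-04
  1.19350104e+00 -3.38559045e-01] 0.6450713148292109 [ 545.63843707 -225.15982567  260.70614374] [-1.57021486e+00  1.11296905e-03 -1.64843586e-01] [-0.23668736  0.31478256 -1.29794163]
```

View pics/w9.png

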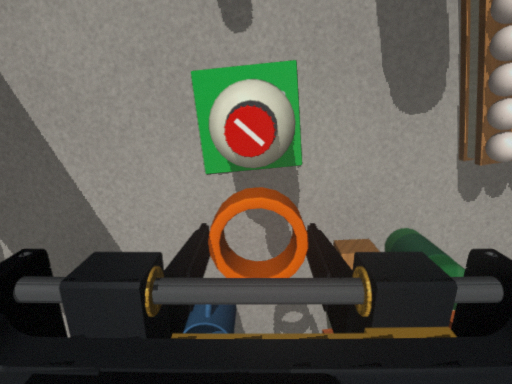

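```bash
python3 - <<'E'
from h import *
import pickle
s=pickle.load(open('s9.pkl','rb'));C=cam('wrist',s);im=cv2.imread('pics/w9.png');h=cv2.cvtColor(im,cv2.COLOR_BGR2HSV).astype(int); H,S,V=h[...,0],h[...,1],h[...,2]
def fit(c,z):
    P=np.array([onz(C,q,z)[:2] for q in c[:,0].astype(float)]);A=np.c_[2*P,np.ones(len(P))]; sol=np.linalg.lstsq(A,(P**2).sum(1),rcond=None)[0]
    return sol[:2].round(1),round(float(np.sqrt(sol[2]+sol[:2]@sol[:2])),1),P.min(0).round(1),P.max(0).round(1)
m=(((H<4)|(H>176))&(S>150)).astype(np.uint8); m[:90]=0;m[170:]=0;m[:,:200]=0;m[:,300:]=0
c=max(cv2.findContours(m,cv2.RETR_EXTERNAL,cv2.CHAIN_APPROX_NONE)[0],key=len); print('cap',fit(c,200))
m=((V<110)&(S<90)).astype(np.uint8)
m=((H>=4)&(H<=17)&(S>140)&(V>60)).astype(np.uint8); m[:180]=0;m[290:]=0;m[:,:200]=0;m[:,318:]=0
cs,hi=cv2.findContours(m,cv2.RETR_CCOMP,cv2.CHAIN_APPROX_NONE)
for c in cs:
    if len(c)>60: print('collar',fit(c,283.8),s['eef_pos'])
# scene cap top disc: zoom centre
print(onz(cam('scene'),(160+22.7-.5,180+12.2-.5),200))
# neutral: mean of top/scene tri
print(tri([cam('top'),cam('scene')],[(349.7,176.5),(182.2,191.7)]))
E
```

```text
cap (array([ 548.5, -164.3]), 20.5, array([ 527.6, -185. ]), array([ 569.8, -143.2]))
collar (array([ 546.3, -221.8]), 30.6, array([ 514.9, -251.9]), array([ 576.4, -189.8])) [ 545.63843707 -225.15982567  260.70614374]
collar (array([ 546.4, -219.9]), 19.2, array([ 525.3, -238.3]), array([ 568.2, -202.1])) [ 545.63843707 -225.15982567  260.70614374]
[ 548.09373833 -164.58687872  200.        ]
[ 546.96802677 -164.53206076  199.2660381 ]
```

Emit:
jog_arm(
  series=[
    {"dx": 0.0025, "dy": 0.03, "dz": -0.01, "rx": 0, "ry": 0, "rz": 0, "gripper": 0.4},
    {"dx": 0, "dy": 0.031, "dz": -0.01, "rx": 0, "ry": 0, "rz": 0, "gripper": 0.4},
    {"dx": 0, "dy": 0, "dz": -0.02, "rx": 0, "ry": 0, "rz": 0, "gripper": 0.4},
    {"dx": 0, "dy": 0, "dz": -0.01, "rx": 0, "ry": 0, "rz": 0, "gripper": 0.4},
    {"dx": 0, "dy": 0, "dz": 0, "rx": 0, "ry": 0, "rz": 0, "gripper": 0.4},
    {"dx": 0, "dy": 0, "dz": 0, "rx": 0, "ry": 0, "rz": 0, "gripper": 0.4},
  ],
)

```text
t: 12.45
eef_pos: [548.8, -163.8, 211.5]
tcp_rot: [-1.571, -0.001, -0.163]
ft_force: [0.9, 0.4, -1.4]
opening: 0.647
```

```bash
python3 - <<'E'
from h import *
import pickle
s=env.state();print(s['t'],s['joints'],s['opening'],s['eef_pos'],s['tcp_rot'],s['ft_force'])
pickle.dump(s,open('s10.pkl','wb'))
im=cv2.cvtColor(env.read_camera('wrist'),cv2.COLOR_RGB2BGR);cv2.imwrite('pics/w10.png',im)
cv2.imwrite('pics/w10z.png',cv2.resize(im[150:330,150:370],None,fx=3.5,fy=3.3,interpolation=cv2.INTER_NEAREST))
im=cv2.cvtColor(env.read_camera('scene'),cv2.COLOR_RGB2BGR);cv2.imwrite('pics/sc10z.png',cv2.resize(im[150:300,110:260],None,fx=4,fy=4,interpolation=cv2.INTER_NEAREST))
E
```

```text
12.45 [-4.05345369e-01  4.03417944e-01  1.67425583e+00  1.12969041e-05
  1.06338870e+00 -2.42371823e-01] 0.6466307772537395 [ 548.79610048 -163.77892917  211.52781481] [-1.57091398e+00 -5.17045289e-04 -1.62979003e-01] [ 0.87833578  0.37846035 -1.35790852]
```

View pics/w10z.png

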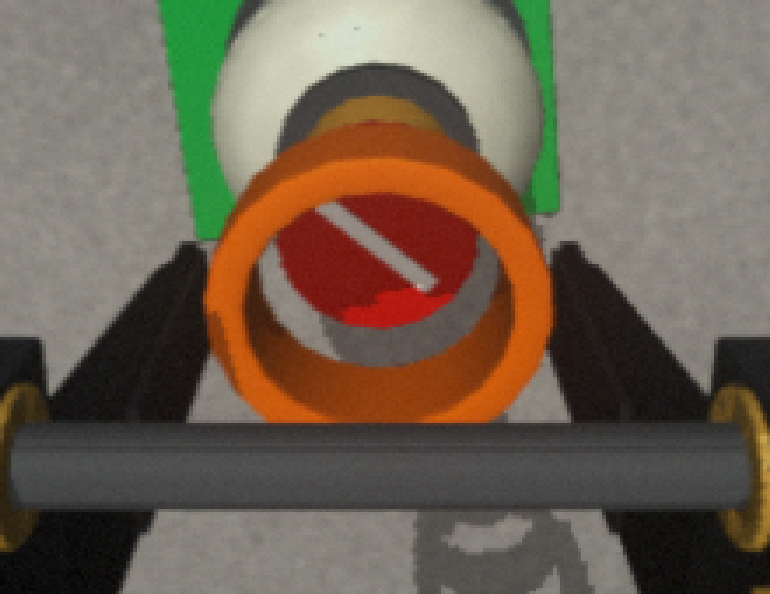

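View pics/sc10z.png

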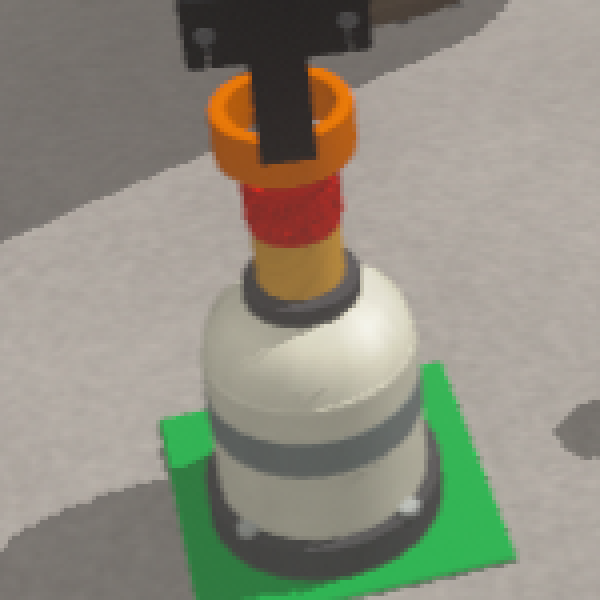

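```bash
python3 - <<'E'
from h import *
import pickle
s=pickle.load(open('s10.pkl','rb'));C=cam('wrist',s);R,p=pose(s)
z=lambda u:((u-[150,150])*[3.5,3.3]).round(1)
x=R[:,0];zt=R[:,2]
c=np.array([548,-164,200.])
print('cap near,left,right',z(proj(C,c-21*zt)),z(proj(C,c-21*x)),z(proj(C,c+21*x)))
b=p.copy(); b[2]=p[2]-.9
print('hole bottom near,left,right',z(proj(C,b-23.5*zt)),z(proj(C,b-23.5*x)),z(proj(C,b+23.5*x)))
t=b+[0,0,24]; print('rim outer l,r,far; hole far',z(proj(C,t-31*x)),z(proj(C,t+31*x)),z(proj(C,t+31*zt)),z(proj(C,t+23.5*zt)))
E
```

```text
cap near,left,right [373.7 324.8] [272.2 238.2] [475.1 238.3]
hole bottom near,left,right [377.2 356.5] [258.  255.7] [496.5 255.8]
rim outer l,r,far; hole far [200.  306.3] [554.5 306.5] [377.2 146.2] [377.2 186.5]
```

Emit:
jog_arm(
  series=[
    {"dx": -0.0003, "dy": 0.001, "dz": -0.006, "rx": 0, "ry": 0, "rz": 0, "gripper": 0.4},
    {"dx": 0, "dy": 0, "dz": -0.006, "rx": 0, "ry": 0, "rz": 0, "gripper": 0.4},
    {"dx": 0, "dy": 0, "dz": -0.004, "rx": 0, "ry": 0, "rz": 0, "gripper": 0.4},
    {"dx": 0, "dy": 0, "dz": 0, "rx": 0, "ry": 0, "rz": 0, "gripper": 0.4},
  ],
)

```text
t: 12.95
eef_pos: [548.1, -162.7, 194.1]
tcp_rot: [-1.57, 0.001, -0.163]
ft_force: [-0.3, 1.1, -1.1]
opening: 0.645
```

Emit:
jog_arm(
  series=[
    {"dx": 0, "dy": 0, "dz": -0.006, "rx": 0, "ry": 0, "rz": 0, "gripper": 0.4},
    {"dx": 0, "dy": 0, "dz": -0.006, "rx": 0, "ry": 0, "rz": 0, "gripper": 0.4},
  ],
)

```text
t: 13.15
eef_pos: [548.5, -162.8, 182.5]
tcp_rot: [-1.571, -0.0, -0.163]
ft_force: [0.3, -0.4, -0.8]
opening: 0.646
```

Emit:
jog_arm(
  series=[
    {"dx": 0, "dy": 0, "dz": -0.008, "rx": 0, "ry": 0, "rz": 0, "gripper": 0.4},
    {"dx": 0, "dy": 0, "dz": -0.008, "rx": 0, "ry": 0, "rz": 0, "gripper": 0.4},
    {"dx": 0, "dy": 0, "dz": -0.008, "rx": 0, "ry": 0, "rz": 0, "gripper": 0.4},
    {"dx": 0, "dy": 0, "dz": -0.007, "rx": 0, "ry": 0, "rz": 0, "gripper": 0.4},
    {"dx": 0, "dy": 0, "dz": -0.003, "rx": 0, "ry": 0, "rz": 0, "gripper": 0.4},
    {"dx": 0, "dy": 0, "dz": 0, "rx": 0, "ry": 0, "rz": 0, "gripper": 0.4},
  ],
)

```text
t: 13.75
eef_pos: [548.3, -162.7, 148.4]
tcp_rot: [-1.571, 0.001, -0.163]
ft_force: [-0.2, 0.2, -1.3]
opening: 0.649
```

```bash
python3 - <<'E'
from h import *
s=env.state();print(s['t'],s['opening'],s['eef_pos'],s['tcp_rot'],s['ft_force'])
im=cv2.cvtColor(env.read_camera('scene'),cv2.COLOR_RGB2BGR);cv2.imwrite('pics/sc11z.png',cv2.resize(im[150:300,110:260],None,fx=4,fy=4,interpolation=cv2.INTER_NEAREST))
E
```

```text
13.75 0.6492354061989557 [ 548.29965968 -162.71161943  148.3576809 ] [-1.57064124e+00  6.51673253e-04 -1.62960204e-01] [-0.21820919  0.22644923 -1.30856793]
```

View pics/sc11z.png

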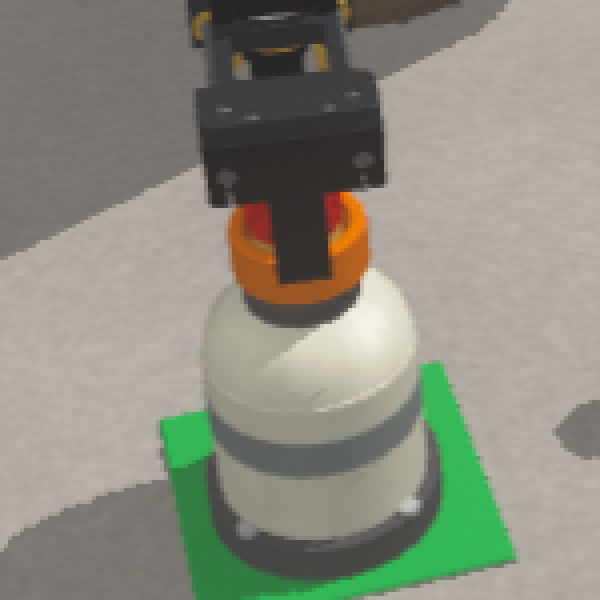

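Emit:
jog_arm(
  series=[
    {"dx": 0, "dy": 0, "dz": -0.002, "rx": 0, "ry": 0, "rz": 0, "gripper": 0.4},
    {"dx": 0, "dy": 0, "dz": -0.0015, "rx": 0, "ry": 0, "rz": 0, "gripper": 0.4},
    {"dx": 0, "dy": 0, "dz": 0, "rx": 0, "ry": 0, "rz": 0, "gripper": 0.4},
  ],
)

```text
t: 14.1
eef_pos: [548.4, -162.8, 145.3]
tcp_rot: [-1.571, -0.0, -0.163]
ft_force: [-0.4, 0.3, -1.1]
opening: 0.648
```

Emit:
jog_arm(
  series=[
    {"dx": 0, "dy": 0, "dz": -0.001, "rx": 0, "ry": 0, "rz": 0, "gripper": 0.4},
    {"dx": 0, "dy": 0, "dz": 0, "rx": 0, "ry": 0, "rz": 0, "gripper": 0.4},
  ],
)

```text
t: 14.3
eef_pos: [548.4, -162.8, 144.3]
tcp_rot: [-1.571, -0.0, -0.163]
ft_force: [-0.2, -0.6, -0.1]
opening: 0.649
```

Emit:
jog_arm(
  series=[
    {"dx": 0, "dy": 0, "dz": -0.001, "rx": 0, "ry": 0, "rz": 0, "gripper": 0.4},
    {"dx": 0, "dy": 0, "dz": 0, "rx": 0, "ry": 0, "rz": 0, "gripper": 0.4},
  ],
)

```text
t: 14.5
eef_pos: [548.4, -162.8, 143.3]
tcp_rot: [-1.571, 0.0, -0.163]
ft_force: [0.1, -0.5, -1.0]
opening: 0.649
```

Emit:
jog_arm(
  series=[
    {"dx": 0, "dy": 0, "dz": -0.001, "rx": 0, "ry": 0, "rz": 0, "gripper": 0.4},
    {"dx": 0, "dy": 0, "dz": 0, "rx": 0, "ry": 0, "rz": 0, "gripper": 0.4},
  ],
)

```text
t: 14.7
eef_pos: [548.5, -162.8, 142.8]
tcp_rot: [-1.571, -0.001, -0.163]
ft_force: [-1.6, 0.1, 4.8]
opening: 0.649
```

Emit:
jog_arm(
  series=[
    {"dx": 0, "dy": 0, "dz": 0, "rx": 0, "ry": 0, "rz": 0, "gripper": 0.9},
    {"dx": 0, "dy": 0, "dz": 0, "rx": 0, "ry": 0, "rz": 0, "gripper": 0.9},
    {"dx": 0, "dy": 0, "dz": 0, "rx": 0, "ry": 0, "rz": 0, "gripper": 0.9},
    {"dx": 0, "dy": 0, "dz": 0, "rx": 0, "ry": 0, "rz": 0, "gripper": 0.9},
    {"dx": 0, "dy": 0, "dz": 0.006, "rx": 0, "ry": 0, "rz": 0, "gripper": 0.9},
    {"dx": 0, "dy": 0, "dz": 0.02, "rx": 0, "ry": 0, "rz": 0, "gripper": 0.9},
    {"dx": 0, "dy": 0, "dz": 0, "rx": 0, "ry": 0, "rz": 0, "gripper": 0.9},
  ],
)

```text
t: 15.4
eef_pos: [549.4, -163.1, 170.6]
tcp_rot: [-1.572, -0.004, -0.163]
ft_force: [-0.5, -0.2, -0.1]
opening: 0.9
```

```bash
python3 - <<'E'
from h import *
import pickle
s=env.state();print(s['t'],s['opening'],s['eef_pos'],s['tcp_rot'],s['ft_force'],s['moment'])
pickle.dump(s,open('s12.pkl','wb'))
im=cv2.cvtColor(env.read_camera('scene'),cv2.COLOR_RGB2BGR);cv2.imwrite('pics/sc12z.png',cv2.resize(im[150:300,110:260],None,fx=4,fy=4,interpolation=cv2.INTER_NEAREST))
im=cv2.cvtColor(env.read_camera('wrist'),cv2.COLOR_RGB2BGR);cv2.imwrite('pics/w12.png',im)
S=cam('scene');R,p=pose(s)
for q in [(43,-9,-10),(43,-9,10),(-43,-9,0)]: print(((proj(S,R@np.array(q)+p)-[110,150])*4).round())
for z in (142,166,172,200): print(z,((proj(S,[548,-164,z])-[110,150])*4).round())
E
```

```text
15.4 0.8997897040218155 [ 549.40836938 -163.14275873  170.57608837] [-1.57165112 -0.00365299 -0.16291385] [-0.54491287 -0.19964444 -0.12379761] [ 0.0098358  -0.08781144  0.04018789]
[283. 267.]
[330. 261.]
[289. 151.]
142 [302. 271.]
166 [297. 229.]
172 [296. 218.]
200 [290. 166.]
```

View pics/sc12z.png

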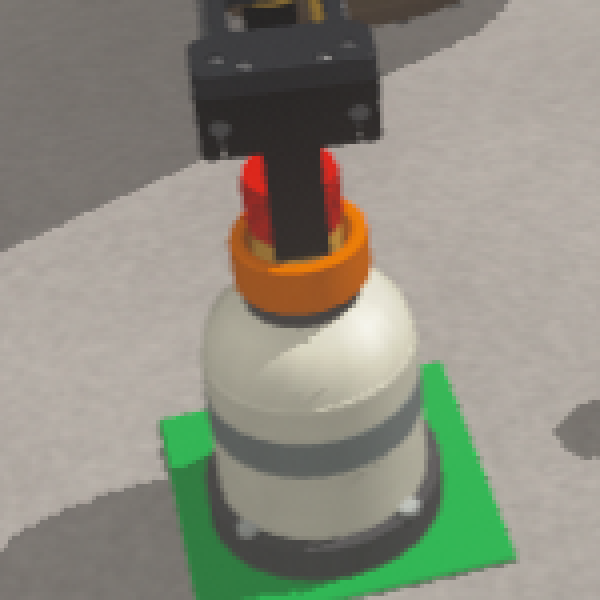

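View pics/w12.png

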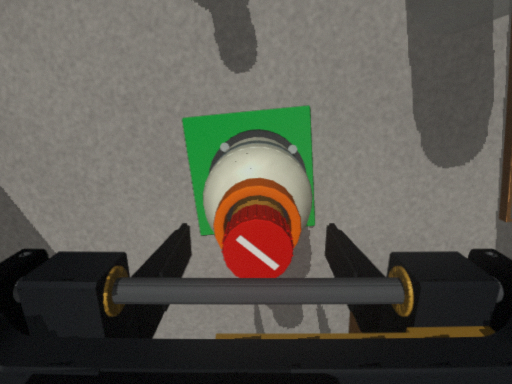

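Emit:
jog_arm(
  series=[
    {"dx": 0, "dy": -0.001, "dz": -0.003, "rx": 0, "ry": 0, "rz": 0, "gripper": 0.9},
    {"dx": 0, "dy": 0, "dz": 0, "rx": 0, "ry": 0, "rz": 0, "gripper": 0.2},
    {"dx": 0, "dy": 0, "dz": 0, "rx": 0, "ry": 0, "rz": 0, "gripper": 0.2},
    {"dx": 0, "dy": 0, "dz": 0, "rx": 0, "ry": 0, "rz": 0, "gripper": 0.2},
    {"dx": 0, "dy": 0, "dz": 0, "rx": 0, "ry": 0, "rz": 0, "gripper": 0.2},
    {"dx": 0, "dy": 0, "dz": 0, "rx": 0, "ry": 0, "rz": 0, "gripper": 0.2},
    {"dx": 0, "dy": 0, "dz": 0, "rx": 0, "ry": 0, "rz": 0, "gripper": 0.2},
    {"dx": 0, "dy": 0, "dz": 0, "rx": 0, "ry": 0, "rz": 0, "gripper": 0.2},
    {"dx": 0, "dy": 0, "dz": 0, "rx": 0, "ry": 0, "rz": 0, "gripper": 0.2},
  ],
)

```text
t: 16.4
eef_pos: [548.4, -163.8, 165.4]
tcp_rot: [-1.571, -0.0, -0.163]
ft_force: [0.6, 0.3, 0.5]
opening: 0.428
```

```bash
python3 - <<'E'
from h import *
import pickle
s=env.state();print(s['t'],s['joints'],s['opening'],s['eef_pos'],s['tcp_rot'],s['ft_force'],s['moment'])
im=cv2.cvtColor(env.read_camera('wrist'),cv2.COLOR_RGB2BGR);cv2.imwrite('pics/w13.png',im)
E
```

```text
16.4 [-4.05600666e-01  4.52910827e-01  1.72954199e+00  5.29537712e-05
  9.58971583e-01 -2.42619985e-01] 0.42827400384200087 [ 548.43633047 -163.7720235   165.37905932] [-1.57079467e+00 -1.73742760e-04 -1.63011093e-01] [0.6245569  0.25739879 0.54511441] [-0.01851359 -0.09373207 -0.01765731]
```

View pics/w13.png

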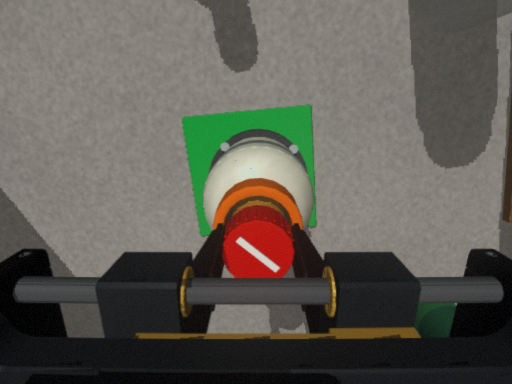

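Emit:
jog_arm(
  series=[
    {"dx": 0, "dy": 0, "dz": 0, "rx": 0, "ry": 0, "rz": 4, "gripper": 0.2},
    {"dx": 0, "dy": 0, "dz": 0, "rx": 0, "ry": 0, "rz": 4, "gripper": 0.2},
  ],
)

```text
t: 16.65
eef_pos: [548.5, -163.8, 165.4]
tcp_rot: [-1.571, -0.0, -0.021]
ft_force: [-0.1, -0.2, 0.5]
opening: 0.435
```

```bash
python3 - <<'E'
from h import *
s=env.state();print(s['t'],s['opening'],s['eef_pos'],s['tcp_rot'],s['ft_force'],s['moment'])
E
```

```text
16.65 0.4351854360696049 [ 548.5257122  -163.76365097  165.38304099] [-1.57062667e+00 -4.02586961e-04 -2.14474482e-02] [-0.10358512 -0.23826633  0.47871294] [-0.09983612 -0.10395814 -0.87779602]
```

Emit:
jog_arm(
  series=[
    {"dx": 0, "dy": 0, "dz": 0, "rx": 0, "ry": 0, "rz": 4, "gripper": 0.2},
    {"dx": 0, "dy": 0, "dz": 0, "rx": 0, "ry": 0, "rz": 4, "gripper": 0.2},
  ],
)

```text
t: 16.85
eef_pos: [548.5, -163.7, 165.3]
tcp_rot: [-1.57, -0.001, 0.117]
ft_force: [1.5, -1.2, -2.2]
opening: 0.433
```

```bash
python3 - <<'E'
from h import *
s=env.state();print(s['t'],s['opening'],s['eef_pos'],s['tcp_rot'],s['ft_force'],s['moment'])
E
```

```text
16.85 0.43292628016057094 [ 548.52012852 -163.72258127  165.31534864] [-1.57031433e+00 -5.37856743e-04  1.17377103e-01] [ 1.50778674 -1.20764239 -2.15792949] [-0.41556688 -0.25759143 -0.81285384]
```

```bash
cat >> h.py <<'E'
def bar(im):
    h=cv2.cvtColor(im,cv2.COLOR_BGR2HSV).astype(int); S,V=h[...,1],h[...,2]
    red=(((h[...,0]<5)|(h[...,0]>175))&(S>140)&(V>60)).astype(np.uint8); red[:205]=0;red[285:]=0;red[:,:205]=0;red[:,315:]=0
    hull=cv2.convexHull(max(cv2.findContours(red,cv2.RETR_EXTERNAL,cv2.CHAIN_APPROX_NONE)[0],key=len))
    mk=np.zeros(red.shape,np.uint8);cv2.fillConvexPoly(mk,hull,1)
    ys,xs=np.where((mk>0)&(S<110)&(V>120)); 
    return ys,xs
def barang(im,s,z=200):
    ys,xs=bar(im);C=cam('wrist',s);P=np.array([onz(C,(x,y),z)[:2] for x,y in zip(xs,ys)],float);P-=P.mean(0)
    u,sv,vt=np.linalg.svd(P,full_matrices=False);return np.degrees(np.arctan2(vt[0,1],vt[0,0]))%180,len(xs),sv/np.sqrt(len(xs))
E
python3 - <<'E'
from h import *
import pickle
s=pickle.load(open('s12.pkl','rb'))
print('before',barang(cv2.imread('pics/w12.png'),s),'yaw',np.degrees(s['tcp_rot'][2]))
s['eef_pos']=np.array([548.4,-163.8,165.4]);s['tcp_rot']=np.array([-1.5708,0,-.163])
print('grip',barang(cv2.imread('pics/w13.png'),s))
s=env.state(); im=cv2.cvtColor(env.read_camera('wrist'),cv2.COLOR_RGB2BGR);cv2.imwrite('pics/w14.png',im)
print('now',barang(im,s),np.degrees(s['tcp_rot'][2]))
E
```

```text
before (np.float64(131.75248753540455), 358, array([8.974229  , 2.29851789])) yaw -9.334275927594945
grip (np.float64(130.18473677806415), 369, array([8.84531438, 1.58504049]))
now (np.float64(138.56989636881846), 363, array([8.95311258, 1.35438933])) 6.725212611213885
```

Emit:
jog_arm(
  series=[
    {"dx": 0, "dy": 0, "dz": 0, "rx": 0, "ry": 0, "rz": -6, "gripper": 0.2},
    {"dx": 0, "dy": 0, "dz": 0, "rx": 0, "ry": 0, "rz": -6, "gripper": 0.2},
    {"dx": 0, "dy": 0, "dz": 0, "rx": 0, "ry": 0, "rz": -6, "gripper": 0.2},
    {"dx": 0, "dy": 0, "dz": 0, "rx": 0, "ry": 0, "rz": -6, "gripper": 0.2},
  ],
)

```text
t: 17.3
eef_pos: [548.4, -163.7, 165.3]
tcp_rot: [-1.571, 0.0, -0.308]
ft_force: [-0.3, 0.1, 0.0]
opening: 0.437
```

```bash
python3 - <<'E'
from h import *
s=env.state(); im=cv2.cvtColor(env.read_camera('wrist'),cv2.COLOR_RGB2BGR);cv2.imwrite('pics/w15.png',im)
print(s['t'],s['eef_pos'],s['ft_force'],s['moment'],'now',barang(im,s),np.degrees(s['tcp_rot'][2]))
E
```

```text
17.3 [ 548.36509428 -163.7452621   165.30743462] [-0.2783743   0.14664949  0.00504861] [-0.02469205 -0.05787744 -0.10750122] now (np.float64(115.0368725562285), 359, array([8.82803263, 2.15277559])) -17.652257661275144
```

Emit:
jog_arm(
  series=[
    {"dx": 0, "dy": 0, "dz": 0, "rx": 0, "ry": 0, "rz": -6, "gripper": 0.2},
    {"dx": 0, "dy": 0, "dz": 0, "rx": 0, "ry": 0, "rz": -6, "gripper": 0.2},
    {"dx": 0, "dy": 0, "dz": 0, "rx": 0, "ry": 0, "rz": -6, "gripper": 0.2},
    {"dx": 0, "dy": 0, "dz": 0, "rx": 0, "ry": 0, "rz": -6, "gripper": 0.2},
    {"dx": 0, "dy": 0, "dz": 0, "rx": 0, "ry": 0, "rz": -6, "gripper": 0.2},
    {"dx": 0, "dy": 0, "dz": 0, "rx": 0, "ry": 0, "rz": -6, "gripper": 0.2},
    {"dx": 0, "dy": 0, "dz": 0, "rx": 0, "ry": 0, "rz": -6, "gripper": 0.2},
  ],
)

```text
t: 18.05
eef_pos: [548.4, -163.8, 165.3]
tcp_rot: [-1.571, -0.0, -1.039]
ft_force: [-0.2, 0.9, -0.5]
opening: 0.438
```

```bash
python3 - <<'E'
from h import *
s=env.state(); im=cv2.cvtColor(env.read_camera('wrist'),cv2.COLOR_RGB2BGR);cv2.imwrite('pics/w16.png',im)
print(s['t'],s['joints'],s['eef_pos'],s['ft_force'],s['moment'],'now',barang(im,s),np.degrees(s['tcp_rot'][2]))
E
```

```text
18.05 [-4.05518857e-01  4.52982545e-01  1.72961082e+00 -2.25996427e-04
  9.59090192e-01  6.33255486e-01] [ 548.35504233 -163.7579972   165.31683417] [-0.16435711  0.87466267 -0.4893704 ] [ 0.04475023 -0.04399513  0.0236617 ] now (np.float64(74.14417293843506), 366, array([8.98256404, 2.26494949])) -59.50994909723672
```

Emit:
jog_arm(
  series=[
    {"dx": 0, "dy": 0, "dz": 0.002, "rx": 0, "ry": 0, "rz": 0, "gripper": 0.2},
    {"dx": 0, "dy": 0, "dz": 0.002, "rx": 0, "ry": 0, "rz": 0, "gripper": 0.2},
    {"dx": 0, "dy": 0, "dz": 0.002, "rx": 0, "ry": 0, "rz": 0, "gripper": 0.2},
    {"dx": 0, "dy": 0, "dz": 0.002, "rx": 0, "ry": 0, "rz": 0, "gripper": 0.2},
  ],
)

```text
t: 18.5
eef_pos: [548.5, -163.8, 173.6]
tcp_rot: [-1.571, -0.0, -1.034]
ft_force: [0.1, -0.6, -0.6]
opening: 0.438
```

```bash
python3 - <<'E'
from h import *
s=env.state(); im=cv2.cvtColor(env.read_camera('wrist'),cv2.COLOR_RGB2BGR);cv2.imwrite('pics/w17.png',im)
print(s['t'],s['eef_pos'],s['ft_force'],s['moment'])
im=cv2.cvtColor(env.read_camera('scene'),cv2.COLOR_RGB2BGR);cv2.imwrite('pics/sc17z.png',cv2.resize(im[150:300,110:260],None,fx=4,fy=4,interpolation=cv2.INTER_NEAREST))
E
```

```text
18.5 [ 548.45241171 -163.78105792  173.64088601] [ 0.08625873 -0.58216833 -0.55284991] [ 0.02627388 -0.03626565  0.02903675]
```

View pics/sc17z.png

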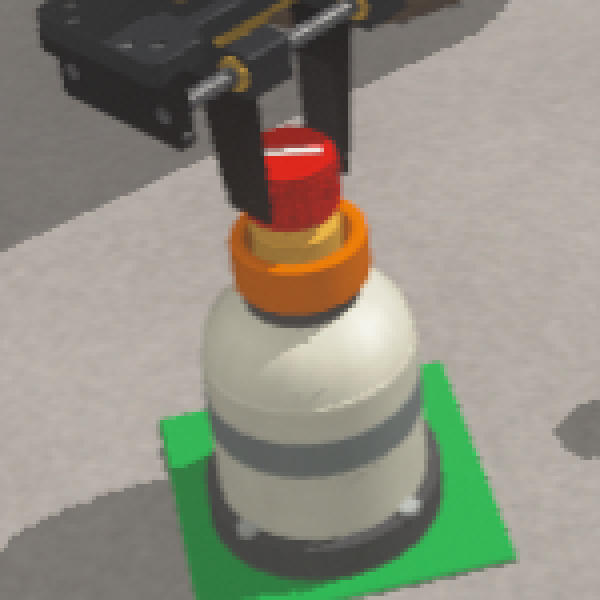

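Emit:
jog_arm(
  series=[
    {"dx": 0, "dy": 0, "dz": 0.004, "rx": 0, "ry": 0, "rz": 0, "gripper": 0.2},
    {"dx": 0, "dy": 0, "dz": 0.007, "rx": 0, "ry": 0, "rz": 0, "gripper": 0.2},
    {"dx": 0, "dy": 0, "dz": 0.01, "rx": 0, "ry": 0, "rz": 0, "gripper": 0.2},
    {"dx": 0, "dy": 0, "dz": 0.01, "rx": 0, "ry": 0, "rz": 0, "gripper": 0.2},
    {"dx": 0, "dy": 0, "dz": 0.01, "rx": 0, "ry": 0, "rz": 0, "gripper": 0.2},
    {"dx": 0, "dy": 0, "dz": 0.01, "rx": 0, "ry": 0, "rz": 0, "gripper": 0.2},
    {"dx": 0, "dy": 0, "dz": 0.01, "rx": 0, "ry": 0, "rz": 0, "gripper": 0.2},
    {"dx": 0, "dy": 0, "dz": 0.007, "rx": 0, "ry": 0, "rz": 0, "gripper": 0.2},
    {"dx": 0, "dy": 0, "dz": 0.003, "rx": 0, "ry": 0, "rz": 0, "gripper": 0.2},
    {"dx": 0, "dy": 0, "dz": 0, "rx": 0, "ry": 0, "rz": 0, "gripper": 0.2},
    {"dx": 0, "dy": 0, "dz": 0, "rx": 0, "ry": 0, "rz": 0, "gripper": 0.2},
    {"dx": 0, "dy": 0, "dz": 0, "rx": 0, "ry": 0, "rz": 0, "gripper": 0.2},
  ],
)

```text
t: 19.8
eef_pos: [548.3, -163.7, 243.9]
tcp_rot: [-1.571, 0.001, -1.036]
ft_force: [0.6, 0.3, -1.8]
opening: 0.437
```

```bash
python3 - <<'E'
from h import *
s=env.state(); print(s['t'],s['eef_pos'],s['tcp_rot'],s['opening'],s['ft_force'],s['moment'])
im=cv2.cvtColor(env.read_camera('wrist'),cv2.COLOR_RGB2BGR);cv2.imwrite('pics/w18.png',im)
im=cv2.cvtColor(env.read_camera('scene'),cv2.COLOR_RGB2BGR);cv2.imwrite('pics/sc18z.png',cv2.resize(im[100:290,90:290],None,fx=3.1,fy=3.1,interpolation=cv2.INTER_NEAREST))
S=cam('scene')
for z in (142,166,172,252,280): print(z,((proj(S,[548.3,-164,z])-[90,100])*3.1).round())
E
```

```text
19.8 [ 548.27322382 -163.69976398  243.91362686] [-1.57130048e+00  5.53522640e-04 -1.03560462e+00] 0.4370388918585218 [ 0.56709105  0.33267982 -1.78463047] [-0.02907017  0.05720734 -0.01929736]
142 [296. 366.]
166 [293. 333.]
172 [292. 324.]
252 [278. 206.]
280 [273. 161.]
```

View pics/sc18z.png

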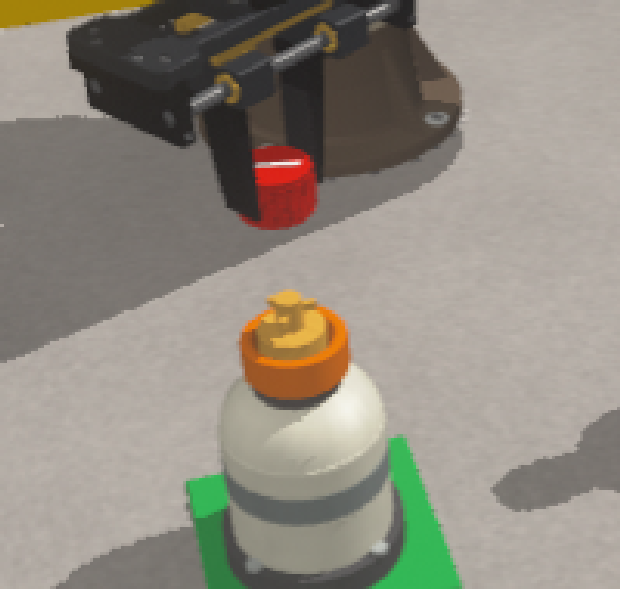

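View pics/w18.png

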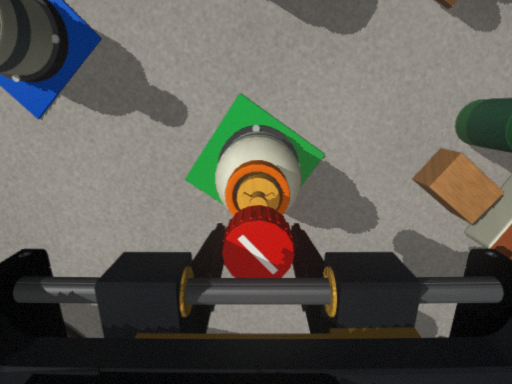

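```bash
python3 - <<'E'
from cell import env
print(env.job_done(), env.state()['t'])
E
```

```text
the job is handed in; nothing more can be done
the job is handed in; nothing more can be done
```

The job is handed in at about 20 s of the 66 s allowed. The collar is on the green-mat cylinder and released. Its cap is unscrewed and held upright straight above the neck.

- **Collar:** I centred it with two squeezes at right angles, lowered it over the cap and released it. It met the seat with about 6 N at a height that fits fully home. The last scene picture also shows it down on the seat.
- **Cap:** Turning it anticlockwise tightened it. It met a stop after about 8°, and the gripper slipped there at about 0.9 N·m. Clockwise loosened it, so the thread is left-handed. I turned it about 64° from the stop and it lifted off freely.
- **Final state:** The gripper is still closed on the cap at an opening of 0.437. By the arm's readings there are 78–79 mm of air above the neck top. The largest force I read was about 5 N.

**Checks that disagreed:**
- **Fingertips:** They ended about 20 mm short of where the tool data puts them. The first two closings on the collar missed it, so I measured the tips in the pictures and gripped lower.
- **Camera positions:** The camera estimates differed by 1–2 mm. I took a compromise and the collar went on without sideways force.

I did not touch the other cylinder's cap or the shop goods.

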